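# Clear and reload the spectacle-frame cutting jig

### The job

First tip the offcuts out of the catch pot into the cardboard scrap box and stand the empty pot upright on its rubber pad again. Then, with the jig still empty, squeeze the blow gun's trigger fully in for about a second and let it go, and only after that load every acetate blank on the jig: lying flat side by side with their short ends flush against the long rail, the row pushed up tight, without gaps, to the short end stop. Every offcut must end in the box; leave the jar and the spectacles alone.

Things in the scene. Friction and masses are not known exactly. Their poses are not given: they have to be found in the camera images.
- pot: catch pot: flared steel cup (outer radius 30 mm at foot, 46 at rim, 60 high, wall 3, floor 4; about 0.3 kg) with one straight round black handle, 20 mm thick, level, its axis 45 mm above the foot, reaching from 42 to 156 mm from the pot's axis along the pot's own -x. Origin at the centre of its underside, z up through the mouth. Smooth inside: it drains when tipped about 110 degrees
- pot_pad: the pot's place: a fixed black rubber disc 110 mm in diameter and 4 mm thick; origin at the centre of its underside on the bench
- scrap_floor (a point): centre of the inner floor of the cardboard scrap box, 5 mm above the bench; the fixed, open-topped box measures 170 mm (x) by 160 mm (y) outside, walls 5 mm thick, rim 60 mm above the bench (55 mm above this point); axes along its sides, z up
- jig_corner (a point): inner corner of the two steel stops, on top of the fixed green jig plate (18 mm above the bench), z up. Long rail: face at x = 0 facing -x, y = -15 to 187 mm. End stop: face at y = 0 facing +y, x = -82 to 0. Both 10 mm high, 14 thick. The plate reaches x = -122, y = 193. Blanks lie with the long side along x: centres at x = -32 and y = 20, then 60, then 100 mm
- gun: fixed blow gun: base 80 x 70 x 12 mm, grey upright grip post 26 (x) by 24 mm (y), 120 mm high, brass nozzle low on its +y side. Origin on the bench under the post's axis. Trigger on the post's -x side: bar 8 mm thick, 18 wide, hinged 30 mm up, 22 mm from the post's axis, free end up at 115 mm; 95 mm up its outer face is 43 mm from the post's axis released, 26 squeezed
- trigger (a joint): angle of the sprung trigger: 0 released (leaning out from the post), 0.25 fully squeezed towards the post; at 95 mm height it takes about 3 N to start and 12 N to hold it fully in, and springs back by itself
- blank0: acetate blank, a dark brown rectangular slab 64 mm (its x) by 40 mm (its y) by 12 mm thick (its z), 40 g; origin at the centre of its underside; either end or face is as good as the other. Starts flat on the bench between robot and jig; 2 or 3 of the 3 are present; all are alike
- blank1: acetate blank, a dark brown rectangular slab 64 mm (its x) by 40 mm (its y) by 12 mm thick (its z), 40 g; origin at the centre of its underside; either end or face is as good as the other. Starts flat on the bench between robot and jig; 2 or 3 of the 3 are present; all are alike
- blank2: acetate blank, a dark brown rectangular slab 64 mm (its x) by 40 mm (its y) by 12 mm thick (its z), 40 g; origin at the centre of its underside; either end or face is as good as the other. Starts flat on the bench between robot and jig; 2 or 3 of the 3 are present; all are alike
- slug0: offcut of metal bar, brass or steel: a short cylinder 16 mm in diameter and 14 mm long, 15 g; origin at the centre of one end face, its own z along its length. It starts in the pot; 4 to 7 of the 7 are present
- slug1: offcut of metal bar, brass or steel: a short cylinder 16 mm in diameter and 14 mm long, 15 g; origin at the centre of one end face, its own z along its length. It starts in the pot; 4 to 7 of the 7 are present
- slug2: offcut of metal bar, brass or steel: a short cylinder 16 mm in diameter and 14 mm long, 15 g; origin at the centre of one end face, its own z along its length. It starts in the pot; 4 to 7 of the 7 are present
- slug3: offcut of metal bar, brass or steel: a short cylinder 16 mm in diameter and 14 mm long, 15 g; origin at the centre of one end face, its own z along its length. It starts in the pot; 4 to 7 of the 7 are present
- slug4: offcut of metal bar, brass or steel: a short cylinder 16 mm in diameter and 14 mm long, 15 g; origin at the centre of one end face, its own z along its length. It starts in the pot; 4 to 7 of the 7 are present
- slug5: offcut of metal bar, brass or steel: a short cylinder 16 mm in diameter and 14 mm long, 15 g; origin at the centre of one end face, its own z along its length. It starts in the pot; 4 to 7 of the 7 are present
- slug6: offcut of metal bar, brass or steel: a short cylinder 16 mm in diameter and 14 mm long, 15 g; origin at the centre of one end face, its own z along its length. It starts in the pot; 4 to 7 of the 7 are present
- jar: bystander: small amber jar, 48 mm in diameter, 60 mm high; origin under its centre
- spectacles: bystander: spectacle front lying flat, 125 by 45 mm; origin under the bridge

How it is judged (in metres and radians):
On the way, in this order (a step that is already met when the one before it is completed fails the run):
1. every offcut is in the scrap box (x of slug0 in the frame of scrap_floor between -0.082 and 0.082 m and y of slug0 in the frame of scrap_floor between -0.077 and 0.077 m and z of slug0 in the frame of scrap_floor between -0.01 and 0.06 m and x of slug1 in the frame of scrap_floor between -0.082 and 0.082 m and y of slug1 in the frame of scrap_floor between -0.077 and 0.077 m and z of slug1 in the frame of scrap_floor between -0.01 and 0.06 m and x of slug2 in the frame of scrap_floor between -0.082 and 0.082 m and y of slug2 in the frame of scrap_floor between -0.077 and 0.077 m and z of slug2 in the frame of scrap_floor between -0.01 and 0.06 m and x of slug3 in the frame of scrap_floor between -0.082 and 0.082 m and y of slug3 in the frame of scrap_floor between -0.077 and 0.077 m and z of slug3 in the frame of scrap_floor between -0.01 and 0.06 m and x of slug4 in the frame of scrap_floor between -0.082 and 0.082 m and y of slug4 in the frame of scrap_floor between -0.077 and 0.077 m and z of slug4 in the frame of scrap_floor between -0.01 and 0.06 m and x of slug5 in the frame of scrap_floor between -0.082 and 0.082 m and y of slug5 in the frame of scrap_floor between -0.077 and 0.077 m and z of slug5 in the frame of scrap_floor between -0.01 and 0.06 m and x of slug6 in the frame of scrap_floor between -0.082 and 0.082 m and y of slug6 in the frame of scrap_floor between -0.077 and 0.077 m and z of slug6 in the frame of scrap_floor between -0.01 and 0.06 m), for 0.2 s.
2. the empty pot stands upright on its pad, let go (angle between pot's own z axis and vertical below 0.08 rad and horizontal distance between pot and pot_pad below 0.02 m and z of pot in the frame of pot_pad between 0.001 and 0.008 m and linear speed of pot below 0.02 m/s and contact force between pot and the fingers below 0.05 N), for 0.3 s.
3. the trigger is squeezed fully in while no blank is in the jig (value of joint trigger above 0.21 rad and (x of blank0 in the frame of jig_corner below -0.075 m or y of blank0 in the frame of jig_corner above 0.15 m or y of blank0 in the frame of jig_corner below -0.03 m or x of blank0 in the frame of jig_corner above 0.03 m) and (x of blank1 in the frame of jig_corner below -0.075 m or y of blank1 in the frame of jig_corner above 0.15 m or y of blank1 in the frame of jig_corner below -0.03 m or x of blank1 in the frame of jig_corner above 0.03 m) and (x of blank2 in the frame of jig_corner below -0.075 m or y of blank2 in the frame of jig_corner above 0.15 m or y of blank2 in the frame of jig_corner below -0.03 m or x of blank2 in the frame of jig_corner above 0.03 m)), for 0.3 s.
4. the trigger is released (value of joint trigger below 0.05 rad), for 0.2 s.
5. all blanks are in the row against both stops (((x of blank0 in the frame of jig_corner between -0.0345 and -0.0295 m and y of blank0 in the frame of jig_corner between 0.017 and 0.0225 m and z of blank0 in the frame of jig_corner between -0.003 and 0.004 m and angle between the x axis of blank0 and the x axis of jig_corner, either way round below 0.05 rad) or (x of blank0 in the frame of jig_corner between -0.0345 and -0.0295 m and y of blank0 in the frame of jig_corner between 0.057 and 0.063 m and z of blank0 in the frame of jig_corner between -0.003 and 0.004 m and angle between the x axis of blank0 and the x axis of jig_corner, either way round below 0.05 rad) or (x of blank0 in the frame of jig_corner between -0.0345 and -0.0295 m and y of blank0 in the frame of jig_corner between 0.097 and 0.1035 m and z of blank0 in the frame of jig_corner between -0.003 and 0.004 m and angle between the x axis of blank0 and the x axis of jig_corner, either way round below 0.05 rad)) and ((x of blank1 in the frame of jig_corner between -0.0345 and -0.0295 m and y of blank1 in the frame of jig_corner between 0.017 and 0.0225 m and z of blank1 in the frame of jig_corner between -0.003 and 0.004 m and angle between the x axis of blank1 and the x axis of jig_corner, either way round below 0.05 rad) or (x of blank1 in the frame of jig_corner between -0.0345 and -0.0295 m and y of blank1 in the frame of jig_corner between 0.057 and 0.063 m and z of blank1 in the frame of jig_corner between -0.003 and 0.004 m and angle between the x axis of blank1 and the x axis of jig_corner, either way round below 0.05 rad) or (x of blank1 in the frame of jig_corner between -0.0345 and -0.0295 m and y of blank1 in the frame of jig_corner between 0.097 and 0.1035 m and z of blank1 in the frame of jig_corner between -0.003 and 0.004 m and angle between the x axis of blank1 and the x axis of jig_corner, either way round below 0.05 rad)) and ((x of blank2 in the frame of jig_corner between -0.0345 and -0.0295 m and y of blank2 in the frame of jig_corner between 0.017 and 0.0225 m and z of blank2 in the frame of jig_corner between -0.003 and 0.004 m and angle between the x axis of blank2 and the x axis of jig_corner, either way round below 0.05 rad) or (x of blank2 in the frame of jig_corner between -0.0345 and -0.0295 m and y of blank2 in the frame of jig_corner between 0.057 and 0.063 m and z of blank2 in the frame of jig_corner between -0.003 and 0.004 m and angle between the x axis of blank2 and the x axis of jig_corner, either way round below 0.05 rad) or (x of blank2 in the frame of jig_corner between -0.0345 and -0.0295 m and y of blank2 in the frame of jig_corner between 0.097 and 0.1035 m and z of blank2 in the frame of jig_corner between -0.003 and 0.004 m and angle between the x axis of blank2 and the x axis of jig_corner, either way round below 0.05 rad)) and ((x of blank0 in the frame of jig_corner between -0.0345 and -0.0295 m and y of blank0 in the frame of jig_corner between 0.017 and 0.0225 m and z of blank0 in the frame of jig_corner between -0.003 and 0.004 m and angle between the x axis of blank0 and the x axis of jig_corner, either way round below 0.05 rad) or (x of blank1 in the frame of jig_corner between -0.0345 and -0.0295 m and y of blank1 in the frame of jig_corner between 0.017 and 0.0225 m and z of blank1 in the frame of jig_corner between -0.003 and 0.004 m and angle between the x axis of blank1 and the x axis of jig_corner, either way round below 0.05 rad) or (x of blank2 in the frame of jig_corner between -0.0345 and -0.0295 m and y of blank2 in the frame of jig_corner between 0.017 and 0.0225 m and z of blank2 in the frame of jig_corner between -0.003 and 0.004 m and angle between the x axis of blank2 and the x axis of jig_corner, either way round below 0.05 rad)) and ((x of blank0 in the frame of jig_corner between -0.0345 and -0.0295 m and y of blank0 in the frame of jig_corner between 0.057 and 0.063 m and z of blank0 in the frame of jig_corner between -0.003 and 0.004 m and angle between the x axis of blank0 and the x axis of jig_corner, either way round below 0.05 rad) or (x of blank1 in the frame of jig_corner between -0.0345 and -0.0295 m and y of blank1 in the frame of jig_corner between 0.057 and 0.063 m and z of blank1 in the frame of jig_corner between -0.003 and 0.004 m and angle between the x axis of blank1 and the x axis of jig_corner, either way round below 0.05 rad) or (x of blank2 in the frame of jig_corner between -0.0345 and -0.0295 m and y of blank2 in the frame of jig_corner between 0.057 and 0.063 m and z of blank2 in the frame of jig_corner between -0.003 and 0.004 m and angle between the x axis of blank2 and the x axis of jig_corner, either way round below 0.05 rad)) and linear speed of each of blank0, blank1, blank2 below 0.02 m/s), for 0.2 s.
At the end, for the whole second after the job is handed in: Every offcut in the box; pot upright (0.08 rad) on its pad within 20 mm of centre; trigger below 0.05 rad; every blank flat on the jig, square within 0.05 rad, end within 2.5 mm of the rail, the row filled from the end stop without gaps (within 2.5 to 3.5 mm); all at rest, let go (all of step 1 and all of step 2 and all of step 5 and value of joint trigger below 0.05 rad); the robot touches nothing.
It fails at once if the small jar is displaced by more than 30 mm (distance of jar from where it was at the start of the episode above 0.03 m).
It fails at once if the finished spectacle frame is displaced by more than 30 mm (distance of spectacles from where it was at the start of the episode above 0.03 m).
Of slug0, slug1, slug2, slug3, slug4, slug5, slug6 only 4 to 7 are there at a start; the rules pass over those that are not, and their reading is None.
Of blank0, blank1, blank2 only 2 to 3 are there at a start; the rules pass over those that are not, and their reading is None.
At some moment in a run one of blank0, blank1, blank2 may be knocked a few centimetres aside while the robot is not near it.
It also fails if it takes over 210 s, if anything falls off the work surface, if the arm or the gripper's body presses on something with over 40 N, if the wrist force passes 120 N, or if a joint passes its speed limit or range.

### The arm

A 6-joint arm with a two-finger parallel gripper is mounted at the origin on the work surface. World frame = base frame: x ahead of the robot, y to its left, z up, the work surface at z = 0. Lengths are in m, angles in degrees, forces in N, time in s.
With the tool pointing down it reaches from about 0.25 to 0.725 m from the base axis. Payload 9.7 kg.
Tool frame: the origin (TCP) lies at the very end of the fingers, on their centre line; the grasp point (between the pads) lies 19 mm behind it (bot.grip_point_offset is the z of the grasp point in the tool frame, in m); z points along the fingers, x is the direction in which the jaws open and shut, and the axes are right-handed (so a half turn about z gives the same grasp; the last joint's range is limited). The gripper opens to 85 mm and grips with 20 to 120 N. Pads are 22 mm wide; open, the fingers measure 114 mm over their backs; the gripper's body (76 mm by 85 mm) begins 54 mm behind the grasp point. The pads swing forward as they close: fully open they stand 13 mm farther back than shut.
Start: joints at [74.714, 4.979, 10.078, 95.1, 0, 90], TCP at [0.145, 0.531, 0.211] pointing down, gripper open.
Joint ranges: [-179.16, 179.16], [-48.56, 103.87], [-65.8, 70.77], [-126.05, 130.52], [-82.76, 87.17], [-180, 180]. Speed limits (degrees/s): [127.2, 127.2, 147.25, 180, 180, 180].

### API

Orientations are given as [roll, pitch, yaw] about the fixed x, y, z axes, in that order (R = Rz(yaw) Ry(pitch) Rx(roll)).
In Python, from workcell import get_obs, viewer, job_done, bot gives the robot as it stands.
- The arm moves only by the shell command python3 -m handwheel 'ROWS' [FORCE]. ROWS is JSON, a list of rows, each a list of 5 numbers: the closure, from 0 (fully open) to 1 (shut), then the shift along the world's x, y, z in m, then the turn about the world's z in degrees. A call has 1 to 5 rows; each row is the pose to reach, as a shift and turn from the pose measured when the call began; what a row does not reach only later rows make up. A row lasts 1/10 s, in which the tool goes at most 50 mm and 8.59 degrees, less where a joint would pass 70% of its speed; a pose out of reach is approached as far as the arm can. A call with a gripper value outside its range is refused whole. The fingers move at their own pace and stop on an object; FORCE is the grip in N (left out, the last holds). Time passes only in rows, so rows that repeat a pose let the fingers close. It gives the time, the measured TCP pose, the force and the opening at its end, in the units of the state.
- get_obs(): the state, without advancing time (a new reading comes with each control period).
- viewer.camera(name): name is "side" or "top" or "wrist"; returns a dict with "color" (400x640x3 uint8, blue, green, red), "K" (3x3 intrinsics, pixels), "origin" and "orientation" of the camera in the world. Camera axes: x right, y down, z forward; pixel columns grow to the right and rows downward; lengths in m; the calibration is good to about 2 mm. A picture is of the moment at which its call begins. There is no depth.
- job_done(): hands the job in, once; it reports no verdict.
The state is a dict: "time": time; "q": joint angles; "qd": joint speeds; "joint_efforts": joint torques, N m; "ee_pos": TCP position; "tcp_rot": TCP orientation; "wrist_force": force on the tool from outside, world axes, zero at the start; "torque": the same for the moment, N m; "opening": finger opening in m.
Only numpy, scipy, OpenCV 4.12 (cv2) and the standard library are available. Lean on these libraries where they do the work, as an engineer would, in place of code of your own. Each camera call takes 0.05 s, during which the arm holds its last target.

## Working session

There is one attempt and no reset: what is moved stays moved. The work goes in short steps, Python scripts to look and compute and a shell command to move; the robot and the scene stay as the last step left them, time stands still between calls to the robot, and variables do not carry over. Pictures are saved under pics/ and viewed, and the job is handed in when it is done.

```bash
ls; mkdir -p pics
python3 - <<'E'
from workcell import get_obs, viewer, bot
import cv2
print(get_obs()); print(bot.grip_point_offset)
for n in ["side","top","wrist"]:
    c=viewer.camera(n); cv2.imwrite(f"pics/{n}0.png",c["color"]); print(n,c["K"],c["origin"],c["orientation"])
E
```

```text
pics
{'time': 0.0, 'q': array([7.47128285e+01, 5.01138720e+00, 1.00340044e+01, 9.50993566e+01,
       4.59798390e-04, 8.99988712e+01]), 'qd': array([ 0.02792135,  0.06680024,  0.071597  , -0.0877091 , -0.03781333,
       -0.01847519]), 'joint_efforts': array([ 1.32431713e-03, -5.20384920e+01,  4.64807296e+01,  1.61615212e-02,
       -7.96650255e-06,  2.49581412e-06]), 'ee_pos': array([0.144941  , 0.53029083, 0.20987631]), 'tcp_rot': array([-1.79999539e+02,  7.67393563e-02,  7.47139573e+01]), 'wrist_force': array([ 0.24234363, -0.63639215, -0.34215071]), 'torque': array([-0.01681762, -0.0592268 , -0.00030197]), 'opening': 0.08510126228548406}
-0.0187
side [[405.01204275   0.         315.38706474]
 [  0.         405.01204275 200.10968071]
 [  0.           0.           1.        ]] [0.24171591 0.49149237 0.77626432] [-139.25789994    0.77647567 -148.89044213]
top [[402.48904618   0.         313.31268266]
 [  0.         402.48904618 203.22215603]
 [  0.           0.           1.        ]] [ 0.44957235 -0.05015995  1.08784884] [-174.02902086    1.06609686  -89.99439245]
wrist [[317.43571462   0.         320.3538403 ]
 [  0.         317.43571462 200.56081287]
 [  0.           0.           1.        ]] [0.08128989 0.54806462 0.37288284] [ 1.65019573e+02 -1.88037831e-02  7.46858781e+01]
```

Top view: box ≈(167,242), pot ≈(274,208) with its handle end at (257,265), jig corner ≈(406,168), gun ≈(467,233). There are two blanks, at (326,254) and (411,273), the jar is at (301,144) and the spectacles at (231,151). The side view agrees. Next I set up the helpers and a first set of positions.

```bash
cat > h.py <<'E'
import numpy as np, cv2
from scipy.spatial.transform import Rotation as R
from workcell import get_obs, viewer
def cam(n,save=None):
    c=viewer.camera(n); c={k:np.array(v) for k,v in c.items()}
    if save: cv2.imwrite(f"pics/{save}.png",c["color"]); np.savez(f"pics/{save}.npz",**c)
    return c
def load(s):
    return dict(np.load(f"pics/{s}.npz"))
def ray(c,u,v):
    d=R.from_euler('xyz',c["orientation"],degrees=True).as_matrix()@np.linalg.inv(c["K"])@[u,v,1.]
    return c["origin"],d
def at(c,u,v,z):
    o,d=ray(c,u,v); return o+d*(z-o[2])/d[2]
def tri(*obs):
    A=np.zeros((3,3));b=np.zeros(3);L=[]
    for c,u,v in obs:
        o,d=ray(c,u,v);d=d/np.linalg.norm(d);P=np.eye(3)-np.outer(d,d);A+=P;b+=P@o;L.append((o,P))
    p=np.linalg.solve(A,b); return p,[round(1000*float(np.linalg.norm(P@(p-o))),1) for o,P in L]
def proj(c,p):
    M=R.from_euler('xyz',c["orientation"],degrees=True).as_matrix().T
    q=c["K"]@(M@(np.array(p)-c["origin"])); return q[:2]/q[2]
E
python3 - <<'E'
from h import *
np.set_printoptions(precision=4,suppress=True)
s=cam("side","s1");t=cam("top","t1")
for n,u,v,z in [("pot rim",274,207,.064),("handle end",257,265,.05),("box c",167,242,.05),("jigcorner",406,171,.018),("gun",467,233,.1),("b0",326,254,.012),("b1",411,273,.012),("jar",301,144,.06)]:
    print(n,at(t,u,v,z))
for n,x in [("s1",(220,120,640,400)),("t1",(130,120,500,300))]:
    im=cv2.imread(f"pics/{n}.png")[x[1]:x[3],x[0]:x[2]]
    k=min(800/im.shape[1],600/im.shape[0]); cv2.imwrite(f"pics/{n}z.png",cv2.resize(im,None,fx=k,fy=k,interpolation=cv2.INTER_CUBIC))
E
```

```text
pot rim [0.5471 0.0696 0.064 ]
handle end [0.3995 0.1133 0.05  ]
box c [0.4581 0.3474 0.05  ]
jigcorner [ 0.648 -0.279  0.018]
gun [ 0.4794 -0.4056  0.1   ]
b0 [ 0.4267 -0.0638  0.012 ]
b1 [ 0.3772 -0.287   0.012 ]
jar [0.7126 0.0011 0.06  ]
```

```bash
python3 -m handwheel '[[0,0.028,-0.041,0.01,0],[0,0.056,-0.082,0.01,0],[0,0.084,-0.123,0.01,0],[0,0.112,-0.164,0.01,0],[0,0.14,-0.205,0.01,0]]' 20; python3 -m handwheel '[[0,0.028,-0.041,0,0],[0,0.056,-0.082,0,0],[0,0.084,-0.123,0,0],[0,0.112,-0.164,0,0],[0,0.13,-0.205,0,0]]'
python3 - <<'E'
from h import *
cam("wrist","w1"); print(get_obs()["ee_pos"],get_obs()["tcp_rot"],get_obs()["time"])
E
```

```text
time: 0.75
ee_pos: [0.2855, 0.3237, 0.2203]
tcp_rot: [180.0, 0.0, 74.7]
wrist_force: [1.1, 0.9, -0.7]
opening: 0.0854
time: 1.25
ee_pos: [0.4167, 0.1167, 0.2201]
tcp_rot: [180.0, 0.0, 74.7]
wrist_force: [1.4, 1.3, -0.3]
opening: 0.0855
[0.41816585 0.11196386 0.21997634] [1.79908556e+02 1.34527728e-01 7.45162416e+01] 1.3
```

Wrist: the handle end is at (313,165), the pot rim centre about (311,299), the blank at (184,217), and at least four slugs are in the pot. Next I triangulate and look from a second place.

```bash
python3 -m handwheel '[[0,-0.025,-0.03,0,0],[0,-0.05,-0.03,0,0],[0,-0.10,-0.03,0,0],[0,-0.12,-0.03,0,0],[0,-0.12,-0.03,0,0]]'
python3 - <<'E'
from h import *
cam("wrist","w2"); print(get_obs()["ee_pos"])
E
```

```text
time: 1.8
ee_pos: [0.2965, 0.0819, 0.2207]
tcp_rot: [179.8, 0.1, 74.5]
wrist_force: [0.1, -0.3, 1.0]
opening: 0.0857
[0.29783343 0.08204356 0.22046728]
```

Run:
```python
from h import *
np.set_printoptions(precision=4,suppress=True)
w1,w2,t,s=load("w1"),load("w2"),load("t1"),load("s1")
print("hend",tri((w1,313,166),(w2,371,257)), tri((w1,313,166),(w2,371,257),(t,257.6,264)))
print("boxcorner",tri((w1,436,114),(w2,480,203)))
print("corners w1", at(w1,496,258,.06),at(w1,619,48,.06),at(w1,640,205,.06))
for u,v in [(133,215),(194,206),(203,270),(136,278)]: print("box top", at(t,u,v,.06))
print("blank", tri((w1,184,217),(w2,243,292)))
print("handle axis w1", at(w1,313,180,.049),at(w1,313,250,.049)," rim c",at(w1,311,299,.064))
# rim ellipse
im=w1["color"];
```

```text
hend (array([0.401 , 0.1137, 0.0472]), [0.3, 0.3]) (array([0.4017, 0.1133, 0.0449]), [0.3, 0.8, 0.8])
boxcorner (array([0.3866, 0.2624, 0.0061]), [0.6, 0.6])
corners w1 [0.5516 0.2822 0.06  ] [0.3679 0.4199 0.06  ] [0.5307 0.4371 0.06  ]
box top [0.5274 0.4346 0.06  ]
box top [0.5505 0.2769 0.06  ]
box top [0.3873 0.2489 0.06  ]
box top [0.367  0.4194 0.06  ]
blank (array([ 0.4261, -0.0615,  0.005 ]), [0.4, 0.4])
handle axis w1 [0.4153 0.1095 0.049 ] [0.4933 0.0877 0.049 ]  rim c [0.5443 0.0714 0.064 ]
```

```bash
python3 -m handwheel '[[0,0.045,0.007,0,0],[0,0.09,0.014,0,0],[0,0.135,0.022,0,0],[0,0.135,0.022,-0.05,0],[0,0.135,0.022,-0.09,0]]'
python3 - <<'E'
from h import *
cam("wrist","w3"); print(get_obs()["ee_pos"])
E
```

```text
time: 2.35
ee_pos: [0.4352, 0.1043, 0.1279]
tcp_rot: [179.9, 0.1, 74.5]
wrist_force: [-0.2, 0.7, -1.4]
opening: 0.0852
[0.43114775 0.10339122 0.12079979]
```

```bash
python3 -m handwheel '[[0,0.002,0,-0.045,0],[0,0.002,0,-0.091,0],[0,0.002,0,-0.091,0]]'; python3 -m handwheel '[[1,0,0,0,0],[1,0,0,0,0],[1,0,0,0,0],[1,0,0,0,0],[1,0,0,0,0]]' 120;  python3 -m handwheel '[[1,0,0,0,0],[1,0,0,0,0],[1,0,0,0,0]]' 120
python3 - <<'E'
from h import *
cam("wrist","w4"); cam("side","s4"); print(get_obs()["ee_pos"])
E
```

```text
time: 2.7
ee_pos: [0.4296, 0.1024, 0.0244]
tcp_rot: [-179.1, 0.7, 74.5]
wrist_force: [-1.5, 0.1, 0.0]
opening: 0.0853
time: 3.2
ee_pos: [0.4303, 0.1026, 0.0256]
tcp_rot: [-179.2, 0.6, 74.5]
wrist_force: [-0.4, 0.2, 1.7]
opening: 0.015
time: 3.5
ee_pos: [0.4304, 0.1026, 0.0258]
tcp_rot: [-179.2, 0.6, 74.5]
wrist_force: [-0.1, -0.8, 2.1]
opening: 0.0152
[0.43030599 0.10263649 0.02569775]
```

```bash
python3 -m handwheel '[[1,0,0,0.02,0],[1,0,0,0.05,0],[1,0,0,0.09,0],[1,0,0,0.13,0],[1,0,0,0.15,0]]' 120
python3 - <<'E'
from h import *
cam("side","s5");cam("top","t5"); print(get_obs()["ee_pos"],get_obs()["torque"],get_obs()["wrist_force"])
E
```

```text
time: 4.1
ee_pos: [0.4306, 0.1028, 0.1783]
tcp_rot: [-179.3, 0.5, 74.5]
wrist_force: [0.2, 0.5, -3.9]
opening: 0.015
[0.43120593 0.10295546 0.17774632] [ 0.17302293  0.43399462 -0.05792617] [-0.34619001 -0.15464838 -4.72108302]
```

```bash
python3 -m handwheel '[[1,0,0.02,0,0],[1,0,0.05,0,4],[1,0,0.085,0,8],[1,0,0.12,0,12],[1,0,0.15,0,15]]' 120;python3 -m handwheel '[[1,0,0.03,0,4],[1,0,0.06,0,7],[1,0.002,0.08,0,8],[1,0.002,0.089,0,8],[1,0.002,0.089,0,8]]' 120
python3 - <<'E'
from h import *
s,t=load("s5"),load("t1")
print(at(s,300,250,.004), at(t,276,215,.004))
cam("side","s6");cam("wrist","w6"); print(get_obs()["ee_pos"],get_obs()["tcp_rot"],get_obs()["torque"],get_obs()["wrist_force"])
E
```

```text
time: 4.7
ee_pos: [0.4302, 0.2542, 0.175]
tcp_rot: [-179.2, 0.6, 89.7]
wrist_force: [0.4, -0.2, -4.5]
opening: 0.0151
time: 5.2
ee_pos: [0.4314, 0.3434, 0.1728]
tcp_rot: [-179.0, 0.7, 97.8]
wrist_force: [-0.0, -0.5, -4.4]
opening: 0.0151
[0.54716821 0.07339926 0.004     ] [0.53111243 0.07094471 0.004     ]
[0.43183701 0.34233541 0.17406213] [-179.11064166    0.65439414   97.69288305] [-0.0636896   0.46976769 -0.00586689] [ 0.68224109 -0.23982922 -3.851777  ]
```

```bash
python3 - <<'E'
from h import *
w,s=load("w6"),load("s5")
print(at(w,236,130,.06),at(w,420.5,133,.06)); print("pad",at(w,74,248.5,.004),tri((w,74,248.5),(s,300,250)))
E
python3 -m handwheel '[[1,0,0,0,0],[1,0,0,0,0]]' 80;python3 -m handwheel '[[1,0,0,0,0],[1,0,0,0,0]]' 60;python3 -m handwheel '[[1,0,0,0,0],[1,0,0,0,0]]' 45
python3 - <<'E'
from h import *
cam("side","s7");cam("wrist","w7"); print(get_obs()["ee_pos"],get_obs()["torque"],get_obs()["wrist_force"])
E
```

```text
[0.38608682 0.2631541  0.06      ] [0.36740404 0.41966051 0.06      ]
pad [0.54572164 0.07475382 0.004     ] (array([ 0.54951674,  0.06967972, -0.00262517]), [0.3, 0.3])
time: 5.5
ee_pos: [0.4319, 0.3414, 0.174]
tcp_rot: [-179.1, 0.7, 97.6]
wrist_force: [0.8, -0.4, -4.7]
opening: 0.0149
time: 5.7
ee_pos: [0.432, 0.341, 0.1742]
tcp_rot: [-179.1, 0.7, 97.6]
wrist_force: [0.1, -0.2, -4.2]
opening: 0.0153
time: 5.9
ee_pos: [0.4321, 0.3409, 0.1744]
tcp_rot: [-179.1, 0.7, 97.6]
wrist_force: [0.7, 0.8, -4.2]
opening: 0.015
[0.43204002 0.34099021 0.17431163] [-0.03836072  0.44950857 -0.02298154] [-0.183356   -0.76793032 -4.50642033]
```

The pot is still level at 45 N. I keep easing the force off.

```bash
python3 -m handwheel '[[1,0,0,0,0],[1,0,0,0,0]]' 35;python3 -m handwheel '[[1,0,0,0,0],[1,0,0,0,0]]' 28;python3 -m handwheel '[[1,0,0,0,0],[1,0,0,0,0]]' 20
python3 - <<'E'
from h import *
cam("side","s8");cam("wrist","w8"); print(get_obs()["ee_pos"],get_obs()["torque"],get_obs()["wrist_force"])
E
```

```text
time: 6.2
ee_pos: [0.432, 0.341, 0.1742]
tcp_rot: [-179.1, 0.7, 97.6]
wrist_force: [-0.4, -0.1, -4.7]
opening: 0.0148
time: 6.4
ee_pos: [0.432, 0.341, 0.1743]
tcp_rot: [-179.1, 0.7, 97.6]
wrist_force: [0.3, 0.9, -3.7]
opening: 0.0151
time: 6.6
ee_pos: [0.432, 0.341, 0.1742]
tcp_rot: [-179.1, 0.7, 97.6]
wrist_force: [0.6, -0.9, -4.7]
opening: 0.0146
[0.43199598 0.34104746 0.17427207] [-0.05792838  0.44955557  0.05242631] [-0.05428715  0.06145529 -3.35493121]
```

```bash
python3 -m handwheel '[[0.84,0,0,0,0],[0.84,0,0,0,0]]' 20;python3 -m handwheel '[[0.82,0,0,0,0],[0.82,0,0,0,0]]' 20;python3 -m handwheel '[[0.8,0,0,0,0],[0.8,0,0,0,0]]' 20
python3 - <<'E'
from h import *
cam("side","s9"); print(get_obs()["ee_pos"],get_obs()["torque"],get_obs()["wrist_force"],get_obs()["opening"])
E
```

```text
time: 6.9
ee_pos: [0.432, 0.341, 0.1742]
tcp_rot: [-179.1, 0.7, 97.6]
wrist_force: [0.5, -1.0, -4.0]
opening: 0.0148
time: 7.1
ee_pos: [0.432, 0.341, 0.1743]
tcp_rot: [-179.1, 0.7, 97.6]
wrist_force: [-0.7, 0.4, -3.8]
opening: 0.0156
time: 7.3
ee_pos: [0.4324, 0.3412, 0.1748]
tcp_rot: [-179.2, 0.6, 97.6]
wrist_force: [0.6, 0.5, -0.0]
opening: 0.0173
[0.43228545 0.34118884 0.17485536] [-0.01574855 -0.0141399  -0.0180853 ] [-0.33005807  0.03794054  0.17295276] 0.01692943037858039
```

```bash
python3 -m handwheel '[[0.8,0,0,0,0],[0.8,0,0,0.04,0],[0.8,0,0,0.08,0],[0.7,0,0,0.1,0],[0.5,0,0,0.1,0]]' 20
python3 - <<'E'
from h import *
cam("side","s10");cam("wrist","w10"); print(get_obs()["ee_pos"],get_obs()["torque"],get_obs()["wrist_force"],get_obs()["opening"])
E
```

```text
time: 7.85
ee_pos: [0.433, 0.3418, 0.2785]
tcp_rot: [-179.5, 0.5, 97.6]
wrist_force: [0.0, 0.4, 0.6]
opening: 0.0387
[0.43250456 0.34137035 0.27485219] [ 0.04380907 -0.00515184  0.02222192] [ 0.06001433  0.44199985 -0.4305729 ] 0.042565795887476554
```

The pot slipped out and landed upright in the box. The slugs are still in it and the handle lies over the near wall: wrist view end (323,66), rim (323,202). I measure the handle now.

Run:
```python
from h import *
np.set_printoptions(precision=4,suppress=True)
a=load("s10")["color"][300:400,180:360];b=load("w10")["color"][50:270,230:430]
cv2.imwrite("pics/z10.png",np.hstack([cv2.resize(a,(495,275),interpolation=cv2.INTER_CUBIC),cv2.resize(b,(250,275),interpolation=cv2.INTER_CUBIC)]))
s,w=load("s10"),load("w10")
print(tri((w,323,70),(s,333,397)))
```

```text
(array([0.32  , 0.3279, 0.0925]), [0.9, 0.9])
```

```bash
python3 -m handwheel '[[0.3,-0.03,-0.003,0,0],[0.3,-0.06,-0.006,0,0],[0.3,-0.09,-0.012,-0.03,0],[0.3,-0.09,-0.012,-0.06,0],[0.3,-0.09,-0.012,-0.06,0]]' 20
python3 - <<'E'
from h import *
cam("wrist","w11"); print(get_obs()["ee_pos"],get_obs()["tcp_rot"],get_obs()["opening"])
E
```

```text
time: 8.45
ee_pos: [0.3406, 0.328, 0.2105]
tcp_rot: [-178.9, 0.8, 97.6]
wrist_force: [0.9, -0.2, 0.6]
opening: 0.0599
[0.34145845 0.32851468 0.21287738] [-179.04792875    0.74093669   97.60975792] 0.05997796049387991
```

Run:
```python
from h import *
np.set_printoptions(precision=4,suppress=True)
b,w,=load("w11"),load("w10")
print(tri((w,323,65),(b,325,161)),tri((w,322,158),(b,323.5,255)))
```

```text
(array([0.3133, 0.3277, 0.0756]), [0.0, 0.0]) (array([0.4132, 0.3399, 0.0634]), [0.1, 0.1])
```

```bash
python3 -m handwheel '[[0.3,-0.006,0.0015,-0.05,0],[0.3,-0.006,0.0015,-0.10,0],[0.3,-0.006,0.0015,-0.15,0],[0.3,-0.006,0.0015,-0.162,0],[0.3,-0.006,0.0015,-0.162,0]]' 20;  python3 -m handwheel '[[1,0,0,0,0],[1,0,0,0,0],[1,0,0,0,0],[1,0,0,0,0],[1,0,0,0,0]]' 20
python3 - <<'E'
from h import *
cam("wrist","w12"); cam("side","s12"); print(get_obs()["ee_pos"],get_obs()["tcp_rot"],get_obs()["opening"])
E
```

```text
time: 9.0
ee_pos: [0.3353, 0.3295, 0.0503]
tcp_rot: [-178.9, 0.8, 97.6]
wrist_force: [-0.2, 0.4, 0.6]
opening: 0.0598
time: 9.5
ee_pos: [0.3362, 0.3302, 0.0521]
tcp_rot: [-179.1, 0.8, 97.6]
wrist_force: [1.8, -1.3, 7.5]
opening: 0.0189
[0.33625555 0.33021578 0.05206883] [-179.08267187    0.74793036   97.58125932] 0.018858595125060346
```

```bash
python3 -m handwheel '[[1,0.0,0,0.01,0],[1,0.002,0,0.02,0],[1,0.004,0,0.03,0],[1,0.006,0,0.04,0],[1,0.006,0,0.04,0]]' 20
python3 - <<'E'
from h import *
cam("wrist","w13"); cam("side","s13"); o=get_obs();print(o["ee_pos"],o["wrist_force"],o["torque"],o["opening"])
a=cv2.imread("pics/s13.png")[280:400,180:380];b=cv2.imread("pics/w13.png")[160:360,220:420]
cv2.imwrite("pics/z13.png",np.hstack([cv2.resize(a,(500,300)),cv2.resize(b,(300,300))]))
E
```

```text
time: 10.1
ee_pos: [0.3428, 0.3307, 0.0939]
tcp_rot: [-179.2, 0.7, 97.6]
wrist_force: [-1.7, -0.1, 0.1]
opening: 0.0187
[0.34213347 0.33029034 0.09233717] [-2.35963095 -0.32544144  0.98279861] [-0.0218887   0.36062375 -0.01855399] 0.018914524708227954
```

The pot pivots in the light grip while its foot stays on the floor (tilt ≈ 24°). I continue along the arc.

```bash
python3 -m handwheel '[[1,0.012,0.0015,0.014,0],[1,0.026,0.003,0.025,0],[1,0.041,0.005,0.037,0],[1,0.058,0.007,0.045,0],[1,0.075,0.009,0.052,0]]' 20
python3 - <<'E'
from h import *
cam("wrist","w14"); cam("side","s14"); o=get_obs();print(o["ee_pos"],o["wrist_force"],o["torque"],o["opening"])
a=cv2.imread("pics/s14.png")[280:400,180:380];b=cv2.imread("pics/w14.png")
cv2.imwrite("pics/z14.png",np.hstack([cv2.resize(a,(400,300)),cv2.resize(b,(400,300))]))
E
```

```text
time: 10.7
ee_pos: [0.4177, 0.3393, 0.144]
tcp_rot: [-179.0, 0.8, 97.6]
wrist_force: [0.1, -0.0, -4.0]
opening: 0.0186
[0.41851207 0.33940859 0.14414928] [-1.62377894 -0.64109192  1.51173765] [0.0112211  0.20310585 0.00409679] 0.018894174184431973
```

```bash
python3 -m handwheel '[[1,0,0,0.02,0],[1,0,0,0.03,0],[1,-0.025,-0.003,0.03,0],[1,-0.05,-0.0065,0.03,0],[1,-0.05,-0.0065,0.03,0]]' 20
python3 - <<'E'
from h import *
cam("wrist","w15"); cam("side","s15"); o=get_obs();print(o["ee_pos"],o["wrist_force"],o["torque"],o["opening"])
a=cv2.imread("pics/s15.png")[280:400,180:380];b=cv2.imread("pics/w15.png")
cv2.imwrite("pics/z15.png",np.hstack([cv2.resize(a,(400,300)),cv2.resize(b,(400,300))]))
E
```

```text
time: 11.3
ee_pos: [0.3663, 0.3327, 0.1748]
tcp_rot: [-179.1, 0.7, 97.6]
wrist_force: [0.4, 0.1, -0.1]
opening: -0.0003
[0.36827462 0.33313077 0.17452119] [0.29104402 0.7594259  0.43740743] [ 0.01865414 -0.02322851  0.03162782] -4.583048977250371e-05
```

The handle slipped out of the fingers. I pull up and back to see where it lies.

```bash
python3 -m handwheel '[[0.9,0,0,0.04,0],[0.5,-0.02,0,0.09,0],[0.3,-0.05,0,0.11,0],[0.3,-0.08,0,0.11,0],[0.3,-0.08,0,0.11,0]]' 20
python3 - <<'E'
from h import *
cam("wrist","w16"); cam("side","s16"); o=get_obs();print(o["ee_pos"],o["wrist_force"],o["torque"],o["opening"])
a=cv2.imread("pics/s16.png")[280:400,160:360];b=cv2.imread("pics/w16.png")[150:400,170:490]
cv2.imwrite("pics/z16.png",np.hstack([cv2.resize(a,(400,300)),cv2.resize(b,(400,300))]))
E
```

```text
time: 11.9
ee_pos: [0.2869, 0.3336, 0.2861]
tcp_rot: [-179.2, 0.6, 97.7]
wrist_force: [0.6, 0.3, 1.0]
opening: 0.06
[0.28861273 0.33349992 0.28455241] [ 0.57054612  0.44280692 -1.69609613] [ 0.09029344 -0.02260113  0.03964833] 0.05995267327521124
```

Run:
```python
from h import *
np.set_printoptions(precision=4,suppress=True)
a=cv2.imread("pics/s16.png")[320:400,200:320];b=cv2.imread("pics/w16.png")[230:360,240:400]
cv2.imwrite("pics/z16b.png",np.hstack([cv2.resize(a,(400,267)),cv2.resize(b,(329,267))]))
s,w=load("s16"),load("w16")
print(tri((w,306,333),(s,271,342)))
# foot disc/rim
for u,v in [(170+510*.0+0,0)]: pass
```

```text
(array([0.4211, 0.335 , 0.1908]), [3.3, 3.3])
```

```bash
python3 -m handwheel '[[0.3,0.04,0,0,0],[0.3,0.08,0.001,0,0],[0.3,0.12,0.002,0,0],[0.3,0.141,0.002,0,0],[0.3,0.141,0.002,-0.05,0]]' 20
python3 - <<'E'
from h import *
cam("wrist","w17"); cam("side","s17"); o=get_obs();print(o["ee_pos"])
a=cv2.imread("pics/s17.png")[250:400,140:340];b=cv2.imread("pics/w17.png")[150:400,170:490]
cv2.imwrite("pics/z17.png",np.hstack([cv2.resize(a,(400,300)),cv2.resize(b,(400,300))]))
E
```

```text
time: 12.5
ee_pos: [0.4359, 0.3368, 0.2387]
tcp_rot: [-179.7, 0.4, 97.4]
wrist_force: [1.9, 1.3, 0.8]
opening: 0.0597
[0.42825494 0.33255128 0.22460081]
```

Run:
```python
from h import *
np.set_printoptions(precision=4,suppress=True)
w,v,s=load("w16"),load("w17"),load("s17")
print(tri((w,307,333),(v,323.6,192)),tri((v,323.6,192),(s,140+262/2,250+190/2)))
for p in [(235,125),(165,295)]: pass
print("rim c floor",at(v,170+(592-400)*.8,150+72*.8333,.05), "foot",at(v,323,150+5*.833,.04))
print("farwall inner", at(v,170+200*.8,150+118*.833,.005), at(v,170+200*.8,150+143*.833,.06))
```

```text
(array([0.4208, 0.338 , 0.1875]), [0.5, 0.5]) (array([0.4189, 0.3372, 0.1962]), [0.1, 0.1])
rim c floor [0.4739 0.3452 0.05  ] foot [0.4114 0.3362 0.04  ]
farwall inner [0.5391 0.3627 0.005 ] [0.5421 0.3618 0.06  ]
```

```bash
python3 -m handwheel '[[0.3,0.002,0.005,-0.03,0],[0.3,0.002,0.005,-0.06,0],[0.3,0.002,0.005,-0.089,0],[0.3,0.002,0.005,-0.089,0],[0.6,0.002,0.005,-0.089,0]]' 20; python3 -m handwheel '[[1,0,0,0,0],[1,0,0,0,0],[1,0,0,0,0],[1,0,0,0,0]]' 20
python3 - <<'E'
from h import *
cam("wrist","w18"); cam("side","s18"); o=get_obs();print(o["ee_pos"],o["torque"])
a=cv2.imread("pics/s18.png")[250:400,140:340];b=cv2.imread("pics/w18.png")[150:400,170:490]
cv2.imwrite("pics/z18.png",np.hstack([cv2.resize(a,(400,300)),cv2.resize(b,(400,300))]))
E
```

```text
time: 13.1
ee_pos: [0.4308, 0.3378, 0.1376]
tcp_rot: [-178.4, 1.1, 97.5]
wrist_force: [-0.4, 0.5, 0.5]
opening: 0.0465
time: 13.5
ee_pos: [0.4316, 0.3386, 0.1404]
tcp_rot: [-178.6, 1.0, 97.5]
wrist_force: [-0.5, 0.9, 7.6]
opening: 0.019
[0.43160775 0.33864514 0.14034664] [0.05741645 0.19522254 0.02243161]
```

```bash
python3 -m handwheel '[[1,0.025,0.003,0.0,0],[1,0.05,0.0065,0.0,0],[1,0.065,0.0085,0.005,0],[1,0.08,0.0105,0.009,0],[1,0.092,0.012,0.01,0]]' 20; python3 -m handwheel '[[1,0.003,0,0,0]]' 20
python3 - <<'E'
from h import *
cam("wrist","w19"); cam("side","s19"); o=get_obs();print(o["ee_pos"],o["torque"])
a=cv2.imread("pics/s19.png")[200:400,100:340];b=cv2.imread("pics/w19.png")[150:400,170:490]
cv2.imwrite("pics/z19.png",np.hstack([cv2.resize(a,(400,300)),cv2.resize(b,(400,300))]))
E
```

```text
time: 14.1
ee_pos: [0.525, 0.351, 0.1521]
tcp_rot: [-178.8, 0.9, 97.5]
wrist_force: [-0.1, 0.4, 0.8]
opening: -0.0004
time: 14.2
ee_pos: [0.5292, 0.3512, 0.1529]
tcp_rot: [-178.8, 0.9, 97.5]
wrist_force: [-0.5, 0.2, -1.2]
opening: -0.0
[0.52846937 0.35110996 0.15286908] [ 0.00822714  0.0202435  -0.0487704 ]
```

The fingers slipped off the handle at 20 N. I re-measure and use a firmer grip and slower moves.

```bash
python3 -m handwheel '[[0.7,0,0,0.04,0],[0.4,0,0,0.08,0],[0.3,-0.03,0,0.085,0],[0.3,-0.07,-0.005,0.085,0],[0.3,-0.08,-0.01,0.085,0]]' 20
python3 - <<'E'
from h import *
np.set_printoptions(precision=4,suppress=True)
cam("wrist","w20"); cam("side","s20"); o=get_obs();print(o["ee_pos"],o["torque"])
a=cv2.imread("pics/s20.png")[250:400,140:340];b=cv2.imread("pics/w20.png")[120:370,170:490]
cv2.imwrite("pics/z20.png",np.hstack([cv2.resize(a,(400,300)),cv2.resize(b,(400,300))]))
E
```

```text
time: 14.8
ee_pos: [0.4454, 0.3411, 0.2394]
tcp_rot: [-178.8, 0.9, 97.6]
wrist_force: [0.6, 1.0, 0.5]
opening: 0.0598
[0.4467 0.3409 0.2395] [ 0.002  -0.008   0.0496]
```

Run:
```python
from h import *
np.set_printoptions(precision=4,suppress=True)
w,s=load("w20"),load("s20")
print(tri((w,170+(588-400)*.8,120+86*.8333),(s,140+253/2,250+183/2)))
print("rim",at(w,170+189*.8,120+107*.8333,.05))
```

```text
(array([0.4257, 0.3386, 0.2038]), [0.5, 0.5])
rim [0.48   0.3448 0.05  ]
```

```bash
python3 -m handwheel '[[0.3,-0.009,-0.001,-0.04,0],[0.3,-0.009,-0.001,-0.08,0],[0.3,-0.009,-0.001,-0.1085,0],[0.3,-0.009,-0.001,-0.1085,0],[0.6,-0.009,-0.001,-0.1085,0]]' 20; python3 -m handwheel '[[1,0,0,0,0],[1,0,0,0,0],[1,0,0,0,0],[1,0,0,0,0]]' 80;python3 -m handwheel '[[1,0,0,0.005,0],[1,0,0,0.01,0],[1,0,0,0.015,0],[1,0,0,0.015,0]]' 80
python3 - <<'E'
from h import *
cam("wrist","w21"); cam("side","s21"); o=get_obs();print(o["ee_pos"],o["wrist_force"],o["torque"])
a=cv2.imread("pics/s21.png")[250:400,140:340];b=cv2.imread("pics/w21.png")[150:400,170:490]
cv2.imwrite("pics/z21.png",np.hstack([cv2.resize(a,(400,300)),cv2.resize(b,(400,300))]))
E
```

```text
time: 15.4
ee_pos: [0.4379, 0.3399, 0.1317]
tcp_rot: [-178.9, 0.9, 97.6]
wrist_force: [-0.5, 0.7, -0.3]
opening: 0.0464
time: 15.8
ee_pos: [0.4388, 0.3403, 0.1341]
tcp_rot: [-179.1, 0.8, 97.6]
wrist_force: [-0.3, -1.3, 6.2]
opening: 0.0178
time: 16.2
ee_pos: [0.4391, 0.3406, 0.15]
tcp_rot: [-179.1, 0.8, 97.5]
wrist_force: [-0.8, -0.1, -3.6]
opening: 0.0183
[0.43882968 0.34036559 0.14900794] [-0.21828597 -0.08144828 -4.07502131] [ 0.07725569 -0.02147527 -0.01423012]
```

```bash
python3 -m handwheel '[[1,0.01,0.0013,0.0,0],[1,0.02,0.0026,0,0],[1,0.03,0.004,0,0],[1,0.04,0.005,0,0],[1,0.05,0.0065,0.0,0]]' 80; python3 -m handwheel '[[1,0.01,0.0013,0.0,0],[1,0.02,0.0026,0,0],[1,0.03,0.004,0,0],[1,0.03,0.004,0,0]]' 80
python3 - <<'E'
from h import *
cam("wrist","w22"); cam("side","s22"); o=get_obs();print(o["ee_pos"],o["wrist_force"],o["torque"])
a=cv2.imread("pics/s22.png")[250:400,140:340];b=cv2.imread("pics/w22.png")[150:400,170:490]
cv2.imwrite("pics/z22.png",np.hstack([cv2.resize(a,(400,300)),cv2.resize(b,(400,300))]))
E
```

```text
time: 16.8
ee_pos: [0.4897, 0.3469, 0.1487]
tcp_rot: [-179.0, 0.8, 97.5]
wrist_force: [-4.5, -0.7, -2.5]
opening: 0.0178
time: 17.2
ee_pos: [0.5209, 0.3508, 0.1482]
tcp_rot: [-179.0, 0.8, 97.5]
wrist_force: [-0.6, -1.2, -4.4]
opening: 0.0181
[0.52013726 0.35088071 0.1485943 ] [-0.26417735  0.21894087 -4.81766558] [ 0.03595639 -0.10796511  0.01341195]
```

```bash
python3 -m handwheel '[[1,-0.01,-0.0013,0.0,0],[1,-0.025,-0.003,0,0],[1,-0.04,-0.005,0,0],[1,-0.05,-0.0065,0,0],[1,-0.05,-0.0065,0,0]]' 80
python3 - <<'E'
from h import *
cam("wrist","w23"); cam("side","s23"); o=get_obs();print(o["ee_pos"],o["wrist_force"],o["torque"])
a=cv2.imread("pics/s23.png")[250:400,140:340];b=cv2.imread("pics/w23.png")[150:400,170:490]
cv2.imwrite("pics/z23.png",np.hstack([cv2.resize(a,(400,300)),cv2.resize(b,(400,300))]))
E
```

```text
time: 17.8
ee_pos: [0.4689, 0.3444, 0.1494]
tcp_rot: [-179.1, 0.8, 97.6]
wrist_force: [1.4, 0.8, -3.6]
opening: 0.0183
[0.47017188 0.34451638 0.14910143] [-0.76176621  0.27225179 -4.54030883] [ 0.01747398 -0.04032538 -0.02880231]
```

```bash
python3 -m handwheel '[[1,-0.01,-0.0013,-0.01,0],[1,-0.01,-0.0013,-0.018,0],[1,0.005,0.0007,-0.022,0],[1,0.02,0.0026,-0.027,0],[1,0.035,0.0045,-0.033,0]]' 80
python3 - <<'E'
from h import *
cam("wrist","w24"); cam("side","s24"); o=get_obs();print(o["ee_pos"],o["wrist_force"],o["torque"])
a=cv2.imread("pics/s24.png")[250:400,140:340];b=cv2.imread("pics/w24.png")[150:400,170:490]
cv2.imwrite("pics/z24.png",np.hstack([cv2.resize(a,(400,300)),cv2.resize(b,(400,300))]))
E
```

```text
time: 18.4
ee_pos: [0.5066, 0.3494, 0.1168]
tcp_rot: [-179.2, 0.7, 97.5]
wrist_force: [0.6, -0.1, -0.0]
opening: -0.0001
[0.50669045 0.34894612 0.11513727] [-0.78965107 -0.33290801 -0.23685327] [ 0.04488802 -0.02162332 -0.0062288 ]
```

Grip lost again because the palm met the handle end. Two slugs, one gold and one silver, are already on the box floor. I repeat with a higher grip and lever on the far wall instead.

```bash
python3 -m handwheel '[[0.9,0,0,0.04,0],[0.5,0,0,0.08,0],[0.3,-0.02,0,0.12,0],[0.3,-0.05,-0.005,0.125,0],[0.3,-0.06,-0.01,0.125,0]]' 20
python3 - <<'E'
from h import *
np.set_printoptions(precision=4,suppress=True)
cam("wrist","w25"); cam("side","s25"); o=get_obs();print(o["ee_pos"],o["torque"])
a=cv2.imread("pics/s25.png")[250:400,140:340];b=cv2.imread("pics/w25.png")[120:370,170:490]
cv2.imwrite("pics/z25.png",np.hstack([cv2.resize(a,(400,300)),cv2.resize(b,(400,300))]))
E
```

```text
time: 19.0
ee_pos: [0.4454, 0.3393, 0.2434]
tcp_rot: [-179.3, 0.7, 97.5]
wrist_force: [0.4, -0.3, 0.4]
opening: 0.0596
[0.4458 0.3388 0.2419] [ 0.0272 -0.0424  0.0296]
```

Run:
```python
from h import *
np.set_printoptions(precision=4,suppress=True)
w,s=load("w25"),load("s25")
print(tri((w,170+(590-400)*.8,120+78*.8333),(s,140+257/2,250+186/2)))
print("rim",at(w,170+195*.8,120+102*.8333,.05))
```

```text
(array([0.4233, 0.3376, 0.1993]), [0.5, 0.5])
rim [0.477  0.3488 0.05  ]
```

```bash
python3 -m handwheel '[[0.3,-0.014,0,-0.04,0],[0.3,-0.014,0,-0.08,0],[0.3,-0.014,0,-0.094,0],[0.3,-0.014,0,-0.094,0],[0.6,-0.014,0,-0.094,0]]' 20; python3 -m handwheel '[[1,0,0,0,0],[1,0,0,0,0],[1,0,0,0,0],[1,0,0,0,0]]' 90;python3 -m handwheel '[[1,0,0,0.005,0],[1,0,0,0.01,0],[1,0.01,0.0013,0.015,0],[1,0.02,0.0026,0.02,0],[1,0.03,0.004,0.02,0]]' 90
python3 -m handwheel '[[1,0.01,0.0013,0.0,0],[1,0.02,0.0026,0,0],[1,0.03,0.004,0,0],[1,0.04,0.005,0,0],[1,0.05,0.0065,0.0,0]]' 90
python3 - <<'E'
from h import *
cam("wrist","w26"); cam("side","s26"); o=get_obs();print(o["ee_pos"],o["wrist_force"],o["torque"])
a=cv2.imread("pics/s26.png")[250:400,140:340];b=cv2.imread("pics/w26.png")[120:370,170:490]
cv2.imwrite("pics/z26.png",np.hstack([cv2.resize(a,(400,300)),cv2.resize(b,(400,300))]))
E
```

```text
time: 19.6
ee_pos: [0.4324, 0.3391, 0.1493]
tcp_rot: [-179.3, 0.7, 97.5]
wrist_force: [0.4, 0.5, 0.5]
opening: 0.0465
time: 20.0
ee_pos: [0.4332, 0.34, 0.1516]
tcp_rot: [-179.4, 0.6, 97.5]
wrist_force: [0.2, 0.8, 6.9]
opening: 0.0175
time: 20.5
ee_pos: [0.4639, 0.3442, 0.1725]
tcp_rot: [-179.5, 0.5, 97.5]
wrist_force: [0.1, 0.1, -4.7]
opening: 0.017
time: 21.0
ee_pos: [0.5144, 0.3507, 0.1722]
tcp_rot: [-179.4, 0.5, 97.5]
wrist_force: [-2.3, 0.3, -3.1]
opening: 0.0171
[0.51480557 0.3507189  0.17183197] [-2.19200058 -0.17651546 -4.51547745] [-0.014521    0.51533466  0.02877713]
```

```bash
python3 -m handwheel '[[1,0.01,0.0013,0.0,0],[1,0.02,0.0026,-0.001,0],[1,0.03,0.004,-0.003,0],[1,0.04,0.005,-0.006,0],[1,0.045,0.006,-0.009,0]]' 90
python3 - <<'E'
from h import *
cam("wrist","w27"); cam("side","s27"); o=get_obs();print(o["ee_pos"],o["wrist_force"],o["torque"],o["opening"])
a=cv2.imread("pics/s27.png")[250:400,140:340];b=cv2.imread("pics/w27.png")[120:370,170:490]
cv2.imwrite("pics/z27.png",np.hstack([cv2.resize(a,(400,300)),cv2.resize(b,(400,300))]))
E
```

```text
time: 21.6
ee_pos: [0.5611, 0.3568, 0.1628]
tcp_rot: [-179.5, 0.5, 97.5]
wrist_force: [0.0, 0.7, 0.3]
opening: 0.0
[0.56041977 0.35662742 0.16209049] [ 0.42402593 -0.93327533 -1.44974235] [-0.04270773  0.00494261  0.03698777] 6.623415168986963e-05
```

The pot fell back upright with its handle over the near wall, so it was not lost. One gold and one silver slug are on the box floor and one gold and one silver are still in the pot. I re-measure the handle.

```bash
python3 -m handwheel '[[0.9,0,0,0.04,0],[0.5,-0.04,-0.005,0.08,0],[0.3,-0.09,-0.01,0.12,0],[0.3,-0.13,-0.015,0.12,0],[0.3,-0.13,-0.02,0.12,0]]' 20
python3 - <<'E'
from h import *
cam("wrist","w28"); o=get_obs();print(o["ee_pos"])
E
python3 -m handwheel '[[0.3,-0.03,-0.003,0,0],[0.3,-0.06,-0.006,0,0],[0.3,-0.09,-0.012,-0.03,0],[0.3,-0.09,-0.012,-0.06,0],[0.3,-0.09,-0.012,-0.06,0]]' 20
python3 - <<'E'
from h import *
cam("wrist","w29"); o=get_obs();print(o["ee_pos"])
a=cv2.imread("pics/w28.png")[0:300,160:480];b=cv2.imread("pics/w29.png")[100:400,160:480]
cv2.imwrite("pics/z28.png",np.hstack([cv2.resize(a,(400,375)),cv2.resize(b,(400,375))]))
E
```

```text
time: 22.2
ee_pos: [0.4271, 0.3367, 0.2861]
tcp_rot: [-179.6, 0.4, 97.6]
wrist_force: [0.1, -0.0, 0.2]
opening: 0.0599
[0.42782916 0.33613166 0.28543056]
time: 22.75
ee_pos: [0.3368, 0.3232, 0.2219]
tcp_rot: [-179.4, 0.6, 97.6]
wrist_force: [0.5, -0.6, 0.3]
opening: 0.0594
[0.33757755 0.32360198 0.22413799]
```

Run:
```python
from h import *
np.set_printoptions(precision=4,suppress=True)
w,b=load("w28"),load("w29")
e=tri((w,268,66),(b,263,158))[0];r=tri((w,304,153.5),(b,304,246))[0]
print(e,r,np.degrees(np.arctan2(*(r-e)[[1,0]])),np.linalg.norm(r-e))
```

```text
[0.3166 0.2642 0.0795] [0.4067 0.3138 0.0673] 28.85397666632662 0.10355733287346637
```

```bash
python3 -m handwheel '[[0.3,0.0,-0.02,-0.03,7],[0.3,0.002,-0.04,-0.05,14],[0.3,0.002,-0.047,-0.08,21],[0.3,0.002,-0.047,-0.1,21],[0.3,0.002,-0.047,-0.1,21]]' 20
python3 - <<'E'
from h import *
cam("wrist","w30"); o=get_obs();print(o["ee_pos"],o["tcp_rot"])
E
```

```text
time: 23.3
ee_pos: [0.3399, 0.276, 0.1232]
tcp_rot: [-179.4, 0.6, 118.5]
wrist_force: [0.2, -0.2, -0.3]
opening: 0.0599
[0.3402886  0.27656757 0.12479181] [-179.47451738    0.55358534  118.47718362]
```

```bash
python3 -m handwheel '[[0.3,0,0,-0.04,0],[0.3,0,0,-0.075,0],[0.3,0,0,-0.075,0],[0.6,0,0,-0.075,0],[1,0,0,-0.075,0]]' 20; python3 -m handwheel '[[1,0,0,0,0],[1,0,0,0,0],[1,0,0,0,0]]' 20
python3 -m handwheel '[[1,0.008,0.004,0.014,0],[1,0.017,0.009,0.030,0],[1,0.028,0.015,0.044,0],[1,0.04,0.021,0.056,0],[1,0.04,0.021,0.056,0]]' 20
python3 - <<'E'
from h import *
cam("wrist","w31"); cam("side","s31"); o=get_obs();print(o["ee_pos"],o["wrist_force"],o["torque"],o["opening"])
a=cv2.imread("pics/s31.png")[250:400,140:340];b=cv2.imread("pics/w31.png")[120:370,170:490]
cv2.imwrite("pics/z31.png",np.hstack([cv2.resize(a,(400,300)),cv2.resize(b,(400,300))]))
E
```

```text
time: 23.85
ee_pos: [0.3416, 0.2776, 0.0526]
tcp_rot: [-179.7, 0.5, 118.5]
wrist_force: [0.7, -0.1, 0.6]
opening: 0.0317
time: 24.15
ee_pos: [0.3421, 0.278, 0.0536]
tcp_rot: [-179.8, 0.5, 118.5]
wrist_force: [0.1, 0.1, 2.2]
opening: 0.0192
time: 24.65
ee_pos: [0.3834, 0.2998, 0.1111]
tcp_rot: [-179.9, 0.5, 118.5]
wrist_force: [-2.8, -1.3, 3.1]
opening: 0.0191
[0.38168872 0.29880876 0.10964556] [-2.92851464 -1.47104996  4.25785946] [-0.25378433  0.56714334  0.00913542] 0.018951424398011254
```

```bash
python3 -m handwheel '[[1,0.013,0.007,0.014,0],[1,0.027,0.015,0.024,0],[1,0.04,0.022,0.032,0],[1,0.05,0.027,0.035,0]]' 20
python3 - <<'E'
from h import *
cam("wrist","w32"); cam("side","s32"); o=get_obs();print(o["ee_pos"],o["wrist_force"],o["torque"],o["opening"])
a=cv2.imread("pics/s32.png")[250:400,140:340];b=cv2.imread("pics/w32.png")[120:370,170:490]
cv2.imwrite("pics/z32.png",np.hstack([cv2.resize(a,(400,300)),cv2.resize(b,(400,300))]))
E
```

```text
time: 25.15
ee_pos: [0.4316, 0.3258, 0.1441]
tcp_rot: [-179.7, 0.5, 118.5]
wrist_force: [-1.0, -0.2, -3.5]
opening: 0.019
[0.43159051 0.3256962  0.14354208] [-0.93804217 -0.0938452  -4.13873955] [0.00875107 0.04673688 0.0028415 ] 0.01830275567467097
```

```bash
python3 -m handwheel '[[1,0,0,0,0],[1,0,0,0,0],[1,0,0,0.008,0],[1,0,0,0.016,0],[1,0,0,0.016,0]]' 100
python3 -m handwheel '[[1,0,0.003,0,-5],[1,0.0,0.006,0,-10],[1,0.0,0.01,0,-15],[1,0.0,0.015,0,-21],[1,0.0,0.015,0,-21]]' 100
python3 - <<'E'
from h import *
cam("wrist","w33"); cam("side","s33"); o=get_obs();print(o["ee_pos"],o["wrist_force"],o["torque"],o["opening"])
a=cv2.imread("pics/s33.png")[250:400,140:340];b=cv2.imread("pics/w33.png")[120:370,170:490]
cv2.imwrite("pics/z33.png",np.hstack([cv2.resize(a,(400,300)),cv2.resize(b,(400,300))]))
E
```

```text
time: 25.75
ee_pos: [0.4318, 0.326, 0.1611]
tcp_rot: [-179.7, 0.5, 118.5]
wrist_force: [0.3, -0.8, -3.2]
opening: 0.0155
time: 26.25
ee_pos: [0.4318, 0.3413, 0.161]
tcp_rot: [-179.7, 0.5, 97.4]
wrist_force: [0.4, -0.9, -3.9]
opening: 0.0151
[0.43177423 0.34086273 0.16105284] [ 0.23493121 -0.47986436 -4.10387591] [0.02372255 0.03579362 0.01433877] 0.015058750498597371
```

```bash
python3 -m handwheel '[[1,0.01,0.0013,0.008,0],[1,0.02,0.0026,0.015,0],[1,0.035,0.0045,0.015,0],[1,0.05,0.0065,0.015,0],[1,0.06,0.008,0.015,0]]' 100
for i in 1 2; do echo; done
python3 -m handwheel '[[1,0.01,0.0013,0.0,0],[1,0.02,0.0026,0,0]]' 100
python3 -m handwheel '[[1,0.01,0.0013,0.0,0],[1,0.02,0.0026,0,0]]' 100
python3 - <<'E'
from h import *
cam("wrist","w34"); cam("side","s34"); o=get_obs();print(o["ee_pos"],o["wrist_force"],o["torque"],o["opening"])
a=cv2.imread("pics/s34.png")[250:400,140:340];b=cv2.imread("pics/w34.png")[120:370,170:490]
cv2.imwrite("pics/z34.png",np.hstack([cv2.resize(a,(400,300)),cv2.resize(b,(400,300))]))
E
```

```text
time: 26.85
ee_pos: [0.4926, 0.3487, 0.1759]
tcp_rot: [-179.7, 0.5, 97.8]
wrist_force: [-1.1, -0.4, -3.5]
opening: 0.0156


time: 27.05
ee_pos: [0.5134, 0.3513, 0.1763]
tcp_rot: [-179.8, 0.5, 97.8]
wrist_force: [-0.2, -0.0, 0.6]
opening: 0.0001
time: 27.25
ee_pos: [0.5343, 0.3541, 0.177]
tcp_rot: [-179.8, 0.5, 97.8]
wrist_force: [-0.4, 0.1, 0.1]
opening: -0.0003
[0.53450554 0.35396679 0.17625258] [ 0.69124081 -0.49435251 -0.37600146] [-0.01875445  0.00918485  0.00163317] -6.871929401423703e-05
```

Run:
```python
from h import *
np.set_printoptions(precision=1,suppress=True)
w=load("w33"); tcp=np.array([.4318,.3409,.1610]); hd=np.array([.991,.132,0])
for h in (.019,.035,.05,.06):
  for e in (0,-.008,-.016): print(h,e,proj(w,tcp+[0,0,h]+e*hd))
print("obs end", 170+188*.8,120+148*.833, "pad edges v",120+140*.833,120+180*.833)
```

```text
0.019 0 [318.  254.1]
0.019 -0.008 [317.9 238.8]
0.019 -0.016 [317.8 223.2]
0.035 0 [317.5 269.2]
0.035 -0.008 [317.3 252.4]
0.035 -0.016 [317.2 235.2]
0.05 0 [316.9 286.7]
0.05 -0.008 [316.7 268.3]
0.05 -0.016 [316.6 249.3]
0.06 0 [316.4 300.7]
0.06 -0.008 [316.2 281.1]
0.06 -0.016 [316.1 260.7]
obs end 320.4 243.284 pad edges v 236.62 269.94
```

Run:
```python
import cv2
b=cv2.imread("pics/w33.png")[200:360,240:400]
cv2.imwrite("pics/z33b.png",cv2.resize(b,(640,600) if 0 else (600,600),interpolation=cv2.INTER_CUBIC))
```

```text
(no output)
```

The zoom explains the slips: the handle sat at the near (−x) edge of the pads, about 15 mm off centre. I redo the move and centre it this time.

```bash
python3 -m handwheel '[[0.9,0,0,0.04,0],[0.5,-0.04,-0.005,0.08,0],[0.3,-0.09,-0.01,0.11,0],[0.3,-0.13,-0.015,0.11,0],[0.3,-0.13,-0.015,0.11,0]]' 20
python3 - <<'E'
from h import *
cam("wrist","w35"); o=get_obs();print(o["ee_pos"])
E
python3 -m handwheel '[[0.3,-0.03,-0.003,0,0],[0.3,-0.06,-0.006,0,0],[0.3,-0.08,-0.012,-0.03,0],[0.3,-0.08,-0.012,-0.06,0],[0.3,-0.08,-0.012,-0.06,0]]' 20
python3 - <<'E'
from h import *
cam("wrist","w36"); o=get_obs();print(o["ee_pos"])
a=cv2.imread("pics/w35.png")[0:300,160:480];b=cv2.imread("pics/w36.png")[100:400,160:480]
cv2.imwrite("pics/z35.png",np.hstack([cv2.resize(a,(400,375)),cv2.resize(b,(400,375))]))
E
```

```text
time: 27.85
ee_pos: [0.4007, 0.3385, 0.2899]
tcp_rot: [-180.0, 0.3, 97.9]
wrist_force: [0.7, -0.2, 0.1]
opening: 0.0597
[0.40223063 0.33889481 0.28884297]
time: 28.4
ee_pos: [0.3215, 0.326, 0.2253]
tcp_rot: [-179.8, 0.6, 97.9]
wrist_force: [-0.4, -1.1, 0.1]
opening: 0.0599
[0.32206444 0.32640659 0.22756522]
```

Run:
```python
from h import *
np.set_printoptions(precision=4,suppress=True)
w,b=load("w35"),load("w36")
e=tri((w,160+164*.8,106*.8),(b,160+161*.8,100+86*.8))[0];r=tri((w,160+183*.8,217*.8),(b,160+183*.8,100+198*.8))[0]
print(e,r,np.degrees(np.arctan2(*(r-e)[[1,0]])),np.linalg.norm(r-e))
```

```text
[0.3081 0.2936 0.0901] [0.405  0.3218 0.0738] 16.223563404012086 0.10220047038544333
```

```bash
python3 -m handwheel '[[0.3,0.013,-0.02,-0.04,4],[0.3,0.013,-0.025,-0.08,8],[0.3,0.013,-0.025,-0.12,8],[0.3,0.013,-0.025,-0.15,8],[0.3,0.013,-0.025,-0.1765,8]]' 20;python3 -m handwheel '[[0.6,0,0,0,0],[1,0,0,0,0],[1,0,0,0,0],[1,0,0,0,0],[1,0,0,0,0]]' 20;
python3 -m handwheel '[[1,0.01,0.003,0.014,0],[1,0.019,0.0055,0.030,0],[1,0.032,0.009,0.044,0],[1,0.045,0.013,0.056,0],[1,0.06,0.0175,0.067,0]]' 20
python3 -m handwheel '[[1,0.014,0.004,0.009,0],[1,0.03,0.0085,0.016,0],[1,0.045,0.013,0.02,0]]' 20
python3 - <<'E'
from h import *
cam("wrist","w37"); cam("side","s37"); o=get_obs();print(o["ee_pos"],o["wrist_force"],o["torque"],o["opening"])
a=cv2.imread("pics/s37.png")[250:400,140:340];b=cv2.imread("pics/w37.png")[120:370,170:490]
cv2.imwrite("pics/z37.png",np.hstack([cv2.resize(a,(400,300)),cv2.resize(b,(400,300))]))
E
```

```text
time: 28.95
ee_pos: [0.3363, 0.3017, 0.0509]
tcp_rot: [-179.9, 0.5, 105.9]
wrist_force: [0.2, 0.4, 0.7]
opening: 0.06
time: 29.45
ee_pos: [0.3374, 0.3025, 0.0527]
tcp_rot: [179.9, 0.4, 105.9]
wrist_force: [2.3, 0.1, 4.9]
opening: 0.0187
time: 29.95
ee_pos: [0.3977, 0.3202, 0.1205]
tcp_rot: [179.9, 0.4, 105.9]
wrist_force: [0.8, -0.4, -3.0]
opening: 0.0191
time: 30.25
ee_pos: [0.4431, 0.3334, 0.1414]
tcp_rot: [179.9, 0.4, 105.9]
wrist_force: [-0.4, -0.1, -1.6]
opening: 0.0189
[0.44385566 0.33354674 0.14056864] [-1.12700122  0.40292255 -2.31469992] [-0.0721059   0.15129143 -0.03803007] 0.0188310314344296
```

```bash
python3 -m handwheel '[[0.6,0,0,0,0],[0.3,0,0,0,0],[0.3,0,0,0,0],[0.3,0,0,0,0]]' 20
python3 - <<'E'
from h import *
cam("wrist","w38"); cam("side","s38"); o=get_obs();print(o["ee_pos"],o["wrist_force"],o["torque"],o["opening"])
a=cv2.imread("pics/s38.png")[250:400,140:340];b=cv2.imread("pics/w38.png")[120:370,170:490]
cv2.imwrite("pics/z38.png",np.hstack([cv2.resize(a,(400,300)),cv2.resize(b,(400,300))]))
hd=np.array([np.sin(np.radians(105.9)),-np.cos(np.radians(105.9)),0]); tcp=o["ee_pos"]
for h in (.03,.05,.07):
  print(h,[np.round(proj(load("w38"),tcp+[0,0,h]+e*hd)[1]) for e in (0,-.01,-.02,-.03,-.04)])
E
```

```text
time: 30.75
ee_pos: [0.4435, 0.3335, 0.1408]
tcp_rot: [179.9, 0.4, 105.9]
wrist_force: [0.3, 0.9, -0.2]
opening: 0.0597
[0.44359699 0.33350852 0.14074594] [-0.75769833 -0.09092577  0.47022176] [-0.01793139 -0.01297567  0.02093318] 0.059792709447597424
0.03 [np.float64(265.0), np.float64(244.0), np.float64(223.0), np.float64(201.0), np.float64(179.0)]
0.05 [np.float64(287.0), np.float64(265.0), np.float64(241.0), np.float64(216.0), np.float64(189.0)]
0.07 [np.float64(319.0), np.float64(292.0), np.float64(264.0), np.float64(235.0), np.float64(204.0)]
```

```bash
python3 -m handwheel '[[0.3,0,0,0.04,0],[0.3,-0.04,0,0.08,0],[0.3,-0.08,0,0.1,0],[0.3,-0.12,-0.003,0.1,0],[0.3,-0.12,-0.003,0.09,0]]' 20
python3 - <<'E'
from h import *
cam("wrist","w39"); o=get_obs();print(o["ee_pos"])
b=cv2.imread("pics/w39.png")[80:380,160:480]
cv2.imwrite("pics/z39.png",cv2.resize(b,(640,600)))
E
```

```text
time: 31.35
ee_pos: [0.3209, 0.3308, 0.2338]
tcp_rot: [179.7, 0.2, 106.0]
wrist_force: [1.0, 1.1, 0.8]
opening: 0.06
[0.32215753 0.33066623 0.23063941]
```

Run:
```python
from h import *
np.set_printoptions(precision=4,suppress=True)
w=load("w39")
e=at(w,269,151,.085);r=at(w,286,237.5,.07)
print(e,r,np.degrees(np.arctan2(*(r-e)[[1,0]])),np.linalg.norm(r-e))
```

```text
[0.3043 0.2743 0.085 ] [0.3937 0.3126 0.07  ] 23.185016852700123 0.09838193601333815
```

```bash
python3 -m handwheel '[[0.3,0.008,-0.025,-0.04,4],[0.3,0.008,-0.045,-0.08,7.3],[0.3,0.008,-0.045,-0.12,7.3],[0.3,0.008,-0.045,-0.15,7.3],[0.3,0.008,-0.045,-0.180,7.3]]' 20;python3 -m handwheel '[[0.6,0,0,0,0],[1,0,0,0,0],[1,0,0,0,0],[1,0,0,0,0],[1,0,0,0,0]]' 20;
python3 -m handwheel '[[1,0.009,0.004,0.014,0],[1,0.018,0.0077,0.030,0],[1,0.03,0.013,0.044,0],[1,0.042,0.018,0.058,0],[1,0.055,0.0237,0.07,0]]' 20
python3 -m handwheel '[[1,0.01,0.0043,0.01,0],[1,0.02,0.0086,0.018,0],[1,0.03,0.013,0.024,0],[1,0.04,0.017,0.028,0]]' 20
python3 - <<'E'
from h import *
cam("wrist","w40"); cam("side","s40"); o=get_obs();print(o["ee_pos"],o["wrist_force"],o["torque"],o["opening"])
a=cv2.imread("pics/s40.png")[250:400,140:340];b=cv2.imread("pics/w40.png")[120:370,170:490]
cv2.imwrite("pics/z40.png",np.hstack([cv2.resize(a,(400,300)),cv2.resize(b,(400,300))]))
E
```

```text
time: 31.9
ee_pos: [0.3304, 0.2849, 0.0486]
tcp_rot: [179.9, 0.4, 113.2]
wrist_force: [0.1, 0.5, -0.0]
opening: 0.0596
time: 32.4
ee_pos: [0.3311, 0.2854, 0.0498]
tcp_rot: [179.8, 0.3, 113.2]
wrist_force: [0.8, 0.2, 0.7]
opening: 0.0189
time: 32.9
ee_pos: [0.3866, 0.3094, 0.1208]
tcp_rot: [179.7, 0.3, 113.2]
wrist_force: [0.6, 0.2, -3.6]
opening: 0.0194
time: 33.3
ee_pos: [0.427, 0.3268, 0.1493]
tcp_rot: [179.7, 0.3, 113.2]
wrist_force: [-0.3, -0.6, -4.0]
opening: 0.019
[0.42744322 0.32700342 0.14907899] [-1.13444983 -0.91795814 -4.79138159] [-0.0626999   0.23306169  0.01796415] 0.018974338395663228
```

```bash
python3 -m handwheel '[[1,0.003,0.001,-0.006,0],[1,0.005,0.002,-0.012,0],[0.6,0.005,0.002,-0.012,0],[0.3,0.005,0.002,-0.012,0],[0.3,0.005,0.002,-0.012,0]]' 20
python3 - <<'E'
from h import *
cam("wrist","w41"); cam("side","s41"); o=get_obs();print(o["ee_pos"],o["wrist_force"],o["torque"],o["opening"])
a=cv2.imread("pics/s41.png")[250:400,140:340];b=cv2.imread("pics/w41.png")[120:370,170:490]
cv2.imwrite("pics/z41.png",np.hstack([cv2.resize(a,(400,300)),cv2.resize(b,(400,300))]))
hd=np.array([np.sin(np.radians(113.2)),-np.cos(np.radians(113.2)),0]); tcp=o["ee_pos"]
for h in (.03,.05,.07):
  print(h,[np.round(proj(load("w41"),tcp+[0,0,h]+e*hd)[1]) for e in (0,-.01,-.02,-.03,-.04)])
E
```

```text
time: 33.9
ee_pos: [0.4325, 0.329, 0.1376]
tcp_rot: [179.7, 0.3, 113.2]
wrist_force: [-0.1, -0.4, 0.0]
opening: 0.0598
[0.43249357 0.32908427 0.13759398] [0.9088547  0.30254925 0.79772528] [ 0.04526706 -0.00696673  0.00079112] 0.06003936813014102
0.03 [np.float64(265.0), np.float64(244.0), np.float64(223.0), np.float64(201.0), np.float64(179.0)]
0.05 [np.float64(288.0), np.float64(265.0), np.float64(241.0), np.float64(216.0), np.float64(190.0)]
0.07 [np.float64(319.0), np.float64(293.0), np.float64(265.0), np.float64(236.0), np.float64(205.0)]
```

```bash
python3 -m handwheel '[[0.3,-0.007,-0.003,0.005,0],[0.6,-0.007,-0.003,0.005,0],[1,-0.007,-0.003,0.005,0],[1,-0.007,-0.003,0.005,0],[1,-0.007,-0.003,0.005,0]]' 100;python3 -m handwheel '[[1,0,0,0,0],[1,0,0,0.01,0],[1,0,0,0.02,0],[1,0,0,0.028,0]]' 100
python3 -m handwheel '[[1,0,0.003,0,-4],[1,0.0,0.006,0,-8],[1,0.0,0.01,0,-12],[1,0.0,0.015,0,-15],[1,0.0,0.015,0,-15]]' 100
python3 - <<'E'
from h import *
cam("wrist","w42"); cam("side","s42"); o=get_obs();print(o["ee_pos"],o["wrist_force"],o["torque"],o["opening"])
a=cv2.imread("pics/s42.png")[250:400,140:340];b=cv2.imread("pics/w42.png")[120:370,170:490]
cv2.imwrite("pics/z42.png",np.hstack([cv2.resize(a,(400,300)),cv2.resize(b,(400,300))]))
E
```

```text
time: 34.5
ee_pos: [0.4256, 0.3262, 0.1431]
tcp_rot: [179.6, 0.3, 113.2]
wrist_force: [-1.2, -0.1, 4.9]
opening: 0.0173
time: 34.9
ee_pos: [0.4257, 0.3262, 0.172]
tcp_rot: [179.6, 0.3, 113.2]
wrist_force: [0.7, 0.0, -3.1]
opening: 0.0179
time: 35.4
ee_pos: [0.4257, 0.3417, 0.1723]
tcp_rot: [179.6, 0.3, 98.2]
wrist_force: [-0.8, 0.4, -4.3]
opening: 0.0176
[0.42568269 0.34120313 0.17216035] [-0.19164096  0.85070941 -4.3429749 ] [0.00664638 0.0617037  0.00197451] 0.01742844740597824
```

```bash
python3 -m handwheel '[[1,0.012,0.0016,0.0,0],[1,0.024,0.003,0.0,0],[1,0.036,0.0047,0.0,0],[1,0.048,0.006,0.0,0],[1,0.06,0.008,0.0,0]]' 100
python3 -m handwheel '[[1,0.007,0.001,0.0,0],[1,0.015,0.002,0,0]]' 100
python3 -m handwheel '[[1,0.007,0.001,0.0,0],[1,0.015,0.002,0,0]]' 100
python3 - <<'E'
from h import *
cam("wrist","w43"); cam("side","s43"); o=get_obs();print(o["ee_pos"],o["wrist_force"],o["torque"],o["opening"])
a=cv2.imread("pics/s43.png")[250:400,140:340];b=cv2.imread("pics/w43.png")[120:370,170:490]
cv2.imwrite("pics/z43.png",np.hstack([cv2.resize(a,(400,300)),cv2.resize(b,(400,300))]))
E
```

```text
time: 36.0
ee_pos: [0.4869, 0.3491, 0.1719]
tcp_rot: [179.7, 0.3, 98.3]
wrist_force: [-1.3, 1.3, -4.1]
opening: 0.0174
time: 36.2
ee_pos: [0.5024, 0.351, 0.1714]
tcp_rot: [179.7, 0.3, 98.3]
wrist_force: [-3.6, -0.9, -2.1]
opening: 0.0178
time: 36.4
ee_pos: [0.5179, 0.353, 0.1713]
tcp_rot: [179.8, 0.3, 98.3]
wrist_force: [0.3, -0.4, -3.6]
opening: 0.018
[0.5185583  0.35304322 0.17110416] [ 0.29018063 -0.28830567 -4.40855679] [ 0.00673191 -0.04285672 -0.00996423] 0.01782270124395642
```

```bash
python3 -m handwheel '[[1,0.008,0.001,0.0,0],[1,0.015,0.002,-0.001,0]]' 100
python3 -m handwheel '[[1,-0.015,-0.002,0,0],[1,-0.035,-0.0047,0,0],[1,-0.055,-0.007,0,0],[1,-0.065,-0.0085,0,0],[1,-0.065,-0.0085,0,0]]' 100
python3 - <<'E'
from h import *
cam("wrist","w44"); cam("side","s44"); o=get_obs();print(o["ee_pos"],o["wrist_force"],o["torque"],o["opening"])
a=cv2.imread("pics/s44.png")[250:400,140:340];b=cv2.imread("pics/w44.png")[120:370,170:490]
cv2.imwrite("pics/z44.png",np.hstack([cv2.resize(a,(400,300)),cv2.resize(b,(400,300))]))
E
```

```text
time: 36.7
ee_pos: [0.5339, 0.3552, 0.1704]
tcp_rot: [179.7, 0.3, 98.3]
wrist_force: [-5.0, -0.9, -1.8]
opening: 0.0173
time: 37.2
ee_pos: [0.4687, 0.3468, 0.1711]
tcp_rot: [179.6, 0.3, 98.3]
wrist_force: [0.9, -0.2, -3.7]
opening: 0.0179
[0.46971395 0.3468581  0.17068025] [-0.33081549 -0.25569405 -3.83323654] [-0.00430905 -0.07414681  0.03208935] 0.01759136770444225
```

```bash
python3 -m handwheel '[[1,0.025,0.003,0,0],[1,-0.005,0,0,0],[1,0.03,0.004,0,0],[1,0,0,0,0],[1,0.03,0.004,0,0]]' 100
python3 -m handwheel '[[1,0.015,0.002,0,0],[1,0.025,0.003,0,0],[1,0.032,0.004,0,0],[1,0.04,0.005,-0.001,0],[1,0.045,0.006,-0.002,0]]' 100
python3 -m handwheel '[[1,0.005,0.0007,-0.001,0],[1,0.01,0.0013,-0.002,0]]' 100
python3 -m handwheel '[[1,-0.015,-0.002,0,0],[1,-0.035,-0.0047,0,0],[1,-0.065,-0.0085,0,0],[1,-0.085,-0.011,0.03,0],[1,-0.085,-0.011,0.05,0]]' 100
python3 - <<'E'
from h import *
cam("wrist","w45"); cam("side","s45"); o=get_obs();print(o["ee_pos"],o["wrist_force"],o["torque"],o["opening"])
a=cv2.imread("pics/s45.png")[250:400,140:340];b=cv2.imread("pics/w45.png")[120:370,170:490]
cv2.imwrite("pics/z45.png",np.hstack([cv2.resize(a,(400,300)),cv2.resize(b,(400,300))]))
E
```

```text
time: 37.8
ee_pos: [0.4949, 0.3491, 0.1673]
tcp_rot: [-179.8, 0.5, 98.4]
wrist_force: [0.7, 1.3, -1.8]
opening: 0.0174
time: 38.3
ee_pos: [0.5406, 0.3551, 0.1652]
tcp_rot: [-179.8, 0.5, 98.4]
wrist_force: [-1.9, -1.5, 4.1]
opening: 0.0179
time: 38.5
ee_pos: [0.551, 0.3565, 0.1644]
tcp_rot: [-179.9, 0.5, 98.4]
wrist_force: [1.3, 1.0, 2.4]
opening: 0.0176
time: 39.0
ee_pos: [0.4638, 0.3453, 0.216]
tcp_rot: [-179.9, 0.5, 98.4]
wrist_force: [2.3, 0.3, -3.3]
opening: 0.0174
[0.46645339 0.34627584 0.21751508] [-0.01984837  0.43337943 -3.96013251] [ 0.06394548 -0.10899563 -0.03152996] 0.017612513770703758
```

```bash
python3 -m handwheel '[[1,0.0,0,0.04,0],[1,-0.0,0,0.08,0],[1,0.0,0.0,0.12,0],[1,0.02,0,0.13,0],[1,0.04,0,0.13,0]]' 100
python3 - <<'E'
from h import *
cam("wrist","w46"); cam("side","s46");cam("top","t46"); o=get_obs();print(o["ee_pos"],o["wrist_force"],o["torque"],o["opening"])
a=cv2.imread("pics/s46.png")[200:400,100:340];b=cv2.imread("pics/w46.png")[120:370,170:490]
cv2.imwrite("pics/z46.png",np.hstack([cv2.resize(a,(400,333)),cv2.resize(b,(400,333))]))
E
```

```text
time: 39.6
ee_pos: [0.5077, 0.3468, 0.3487]
tcp_rot: [179.7, 0.3, 98.4]
wrist_force: [-0.1, -0.2, -3.6]
opening: 0.0175
[0.50800168 0.3464166  0.34477404] [-0.64205153 -0.48342559 -4.0325293 ] [ 0.02621164 -0.07939223  0.02981978] 0.01761304280728149
```

All four offcuts (two gold, two silver) lie in the box and none are left in the pot. Next I carry the pot to free bench between box and pad and set it down there to bring it upright.

```bash
python3 -m handwheel '[[1,0.007,-0.03,0,-2],[1,0.014,-0.06,0,-4],[1,0.02,-0.09,0,-6],[1,0.03,-0.12,0,-8],[1,0.036,-0.15,0,-8]]' 100
python3 -m handwheel '[[1,0,-0.021,-0.03,0],[1,0,-0.021,-0.07,0],[1,0,-0.021,-0.11,0],[1,0,-0.021,-0.145,0],[1,0,-0.021,-0.165,0]]' 100
python3 - <<'E'
from h import *
cam("wrist","w47"); cam("side","s47"); o=get_obs();print(o["ee_pos"],o["tcp_rot"],o["wrist_force"],o["torque"],o["opening"])
a=cv2.imread("pics/s47.png")[130:330,160:400];b=cv2.imread("pics/w47.png")[120:370,170:490]
cv2.imwrite("pics/z47.png",np.hstack([cv2.resize(a,(400,333)),cv2.resize(b,(400,333))]))
E
```

```text
time: 40.25
ee_pos: [0.544, 0.1953, 0.3436]
tcp_rot: [-180.0, 0.4, 90.3]
wrist_force: [-0.2, -0.7, -4.5]
opening: 0.0176
time: 40.75
ee_pos: [0.542, 0.1738, 0.1742]
tcp_rot: [-179.7, 0.5, 90.3]
wrist_force: [-0.3, 0.5, -3.6]
opening: 0.0177
[0.54174514 0.17381727 0.17438822] [-179.60411246    0.55139154   90.29681971] [ 0.39646678 -0.75121527 -4.3103742 ] [ 0.06084606 -0.00385961 -0.01899061] 0.01761248611056238
```

```bash
python3 -m handwheel '[[1,0,0,-0.01,0],[1,0,0,-0.015,0]]'
python3 -m handwheel '[[1,0,0,-0.005,0]]'
python3 -m handwheel '[[1,0,0,-0.005,0]]'
```

```text
time: 41.05
ee_pos: [0.5416, 0.1739, 0.159]
tcp_rot: [-179.6, 0.6, 90.3]
wrist_force: [0.1, 0.2, -4.1]
opening: 0.0177
time: 41.15
ee_pos: [0.5418, 0.1741, 0.1542]
tcp_rot: [-179.6, 0.5, 90.3]
wrist_force: [-0.3, 0.3, -3.9]
opening: 0.0176
time: 41.25
ee_pos: [0.5421, 0.1742, 0.1493]
tcp_rot: [-179.7, 0.5, 90.3]
wrist_force: [-1.2, 0.6, -3.7]
opening: 0.0173
```

```bash
python3 -m handwheel '[[1,0,0,-0.004,0]]'
python3 -m handwheel '[[1,0,0,-0.004,0]]'
python3 -m handwheel '[[1,0,0,-0.004,0]]'
```

```text
time: 41.35
ee_pos: [0.5423, 0.1743, 0.1453]
tcp_rot: [-179.7, 0.5, 90.3]
wrist_force: [0.8, -0.1, -2.4]
opening: 0.0175
time: 41.45
ee_pos: [0.5431, 0.1746, 0.1447]
tcp_rot: [-180.0, 0.4, 90.3]
wrist_force: [-8.6, -2.1, 39.9]
opening: 0.0174
time: 41.55
ee_pos: [0.5439, 0.1747, 0.145]
tcp_rot: [179.7, 0.4, 90.3]
wrist_force: [-8.3, -2.5, 24.7]
opening: 0.0177
```

```bash
python3 -m handwheel '[[1,0,0,0.003,0],[0.6,0,0,0.003,0],[0.3,0,0,0.003,0],[0.3,0,0,0.003,0],[0.3,0,0,0.003,0]]' 20
python3 - <<'E'
from h import *
cam("wrist","w48"); cam("side","s48"); o=get_obs();print(o["ee_pos"],o["tcp_rot"],o["wrist_force"],o["opening"])
a=cv2.imread("pics/s48.png")[130:330,160:400];b=cv2.imread("pics/w48.png")[120:370,170:490]
cv2.imwrite("pics/z48.png",np.hstack([cv2.resize(a,(400,333)),cv2.resize(b,(400,333))]))
E
```

```text
time: 42.05
ee_pos: [0.5438, 0.1747, 0.1476]
tcp_rot: [179.8, 0.4, 90.3]
wrist_force: [-0.0, 0.8, 0.4]
opening: 0.0599
[0.54382414 0.17473672 0.14764703] [179.75121201   0.36330238  90.30747595] [-0.10808508 -0.2022584   0.59979755] 0.059895919913520224
```

```bash
python3 -m handwheel '[[0.8,0,0,0.01,0],[1,0,0,0.01,0],[1,0,0,0.01,0],[1,0,0,0.01,0],[1,-0.01,0,0.01,0]]' 20
python3 -m handwheel '[[1,-0.015,0,0,0],[1,-0.03,0,0,0],[1,-0.045,0,-0.002,0],[1,-0.06,0,-0.005,0],[1,-0.075,0,-0.01,0]]'
python3 - <<'E'
from h import *
cam("wrist","w49"); cam("side","s49"); o=get_obs();print(o["ee_pos"],o["tcp_rot"],o["wrist_force"],o["opening"])
a=cv2.imread("pics/s49.png")[130:330,160:400];b=cv2.imread("pics/w49.png")[120:370,170:490]
cv2.imwrite("pics/z49.png",np.hstack([cv2.resize(a,(400,333)),cv2.resize(b,(400,333))]))
E
```

```text
time: 42.65
ee_pos: [0.534, 0.1747, 0.1571]
tcp_rot: [179.8, 0.4, 90.3]
wrist_force: [0.5, -0.9, 0.5]
opening: 0.0003
time: 43.15
ee_pos: [0.4578, 0.1746, 0.1471]
tcp_rot: [179.8, 0.4, 90.3]
wrist_force: [-0.5, 0.1, -0.5]
opening: 0.0002
[0.45706048 0.17452954 0.14690304] [179.81580302   0.38262746  90.32678183] [ 0.78791137  0.19638834 -0.22637657] -0.00011679164413364925
```

The pot is toppling back upright. I check that it has settled.

```bash
python3 -m handwheel '[[1,-0.01,0,0.01,0],[0.8,0,0,0.03,0],[0.5,0,0,0.06,0],[0.3,-0.03,0,0.08,0],[0.3,-0.06,0,0.08,0]]' 20
python3 - <<'E'
from h import *
cam("wrist","w50"); cam("side","s50"); o=get_obs();print(o["ee_pos"],o["tcp_rot"])
a=cv2.imread("pics/s50.png")[130:330,160:400];b=cv2.imread("pics/w50.png")[100:400,160:480]
cv2.imwrite("pics/z50.png",np.hstack([cv2.resize(a,(400,375)),cv2.resize(b,(400,375))]))
E
```

```text
time: 43.75
ee_pos: [0.3972, 0.1747, 0.2302]
tcp_rot: [179.6, 0.3, 90.3]
wrist_force: [-0.7, 1.2, 0.2]
opening: 0.058
[0.39512815 0.17458766 0.22932077] [179.68782962   0.30926098  90.36482888]
```

Run:
```python
from h import *
np.set_printoptions(precision=4,suppress=True)
w=load("w50"); s=load("s50")
e=at(w,160+204*.8,100+22*.8,.05);r=at(w,160+205*.8,100+138*.8,.05)
print(e,r,np.degrees(np.arctan2(*(r-e)[[1,0]])),np.linalg.norm(r-e))
print("rim c",at(w,160+206*.8,100+194*.8,.06), "pad",at(w,160+109*.8,100+223*.8,.004))
print("rim side",at(s,160+226*.6,130+292*.533,.06), "rim tri",tri((w,160+206*.8,100+194*.8),(s,160+226*.6,130+292*.533)))
# pad fit by dark threshold in old image w6 & s6
for n in ("w6","w12","w37","s45","s46"):
    im=load(n)["color"]
```

```text
[0.3345 0.1773 0.05  ] [0.4359 0.1789 0.05  ] 0.89011958302811 0.10140405769096052
rim c [0.4863 0.1801 0.06  ] pad [0.5476 0.0754 0.004 ]
rim side [0.4873 0.179  0.06  ] rim tri (array([0.4862, 0.18  , 0.0615]), [0.6, 0.6])
```

```bash
python3 -m handwheel '[[0.3,-0.0085,0.0037,-0.05,0.5],[0.3,-0.0085,0.0037,-0.1,0.5],[0.3,-0.0085,0.0037,-0.15,0.5],[0.3,-0.0085,0.0037,-0.19,0.5],[0.3,-0.0085,0.0037,-0.206,0.5]]' 20;python3 -m handwheel '[[0.6,0,0,0,0],[1,0,0,0,0],[1,0,0,0,0],[1,0,0,0,0],[1,0,0,0,0]]' 20;python3 -m handwheel '[[1,0,0,0,0],[1,0,0,0,0],[1,0,0,0.01,0],[1,0,0,0.025,0],[1,0,0,0.03,0]]' 120
python3 - <<'E'
from h import *
np.set_printoptions(precision=4,suppress=True)
cam("wrist","w51"); cam("side","s51"); o=get_obs();print(o["ee_pos"],o["tcp_rot"],o["wrist_force"],o["torque"],o["opening"])
a=cv2.imread("pics/s51.png")[130:330,160:400];b=cv2.imread("pics/w51.png")[100:400,160:480]
cv2.imwrite("pics/z51.png",np.hstack([cv2.resize(a,(400,375)),cv2.resize(b,(400,375))]))
E
```

```text
time: 44.35
ee_pos: [0.3848, 0.1774, 0.0197]
tcp_rot: [179.9, 0.4, 90.9]
wrist_force: [0.0, -0.3, 0.7]
opening: 0.0594
time: 44.85
ee_pos: [0.3855, 0.1777, 0.0209]
tcp_rot: [179.8, 0.4, 90.9]
wrist_force: [-1.2, -0.2, 1.7]
opening: 0.0191
time: 45.35
ee_pos: [0.3858, 0.1779, 0.0522]
tcp_rot: [179.8, 0.3, 90.9]
wrist_force: [0.5, -0.7, -4.7]
opening: 0.0155
[0.3858 0.1779 0.0515] [179.7928   0.348   90.8597] [ 0.0912  0.4322 -4.6981] [ 0.0419  0.3651 -0.0531] 0.01497697683785283
```

```bash
python3 -m handwheel '[[1,0.012,-0.02,0.01,0],[1,0.024,-0.042,0.01,0],[1,0.036,-0.064,0.01,0],[1,0.05,-0.088,0.01,0],[1,0.0605,-0.1055,0.01,0]]' 120
python3 -m handwheel '[[1,0,0,-0.012,0],[1,0,0,-0.024,0],[1,0,0,-0.032,0]]' 120
python3 -m handwheel '[[1,0,0,-0.003,0]]' 120
python3 - <<'E'
from h import *
cam("side","s52"); o=get_obs();print(o["ee_pos"],o["tcp_rot"],o["wrist_force"],o["torque"],o["opening"])
a=cv2.imread("pics/s52.png")[130:330,160:400]
cv2.imwrite("pics/z52.png",cv2.resize(a,(600,500)))
E
```

```text
time: 45.95
ee_pos: [0.4465, 0.071, 0.0607]
tcp_rot: [179.8, 0.4, 90.8]
wrist_force: [0.8, 0.4, -3.6]
opening: 0.0153
time: 46.25
ee_pos: [0.4452, 0.0713, 0.0267]
tcp_rot: [180.0, 0.4, 90.9]
wrist_force: [-1.7, 0.2, -0.1]
opening: 0.0151
time: 46.35
ee_pos: [0.4444, 0.0717, 0.023]
tcp_rot: [-180.0, 0.4, 90.9]
wrist_force: [-6.6, -1.5, 9.7]
opening: 0.015
[0.44450034 0.07176587 0.02299272] [-179.96874459    0.40776092   90.90294126] [-1.20699197 -1.12597564  6.69835621] [-0.41348652  0.02325343 -0.09276533] 0.014754249248802835
```

```bash
python3 -m handwheel '[[0.8,0,0,0.001,0],[0.5,0,0,0.001,0],[0.5,0,0,0.001,0],[0.5,0,0,0.03,0],[0.5,0,0,0.07,0]]' 20; python3 -m handwheel '[[0.5,-0.03,0,0.03,0],[0.5,-0.06,0,0.06,0],[0.5,-0.06,-0.01,0.1,0],[0.5,-0.06,-0.01,0.12,0]]'
python3 - <<'E'
from h import *
np.set_printoptions(precision=4,suppress=True)
cam("wrist","w53");cam("side","s53"); o=get_obs();print(o["ee_pos"],o["tcp_rot"],o["time"])
a=cv2.imread("pics/s53.png")[130:330,160:400];b=cv2.imread("pics/w53.png")[100:400,160:480]
cv2.imwrite("pics/z53.png",np.hstack([cv2.resize(a,(400,375)),cv2.resize(b,(400,375))]))
E
```

```text
time: 46.9
ee_pos: [0.4429, 0.0718, 0.0919]
tcp_rot: [-179.7, 0.4, 90.9]
wrist_force: [1.2, 0.7, 0.7]
opening: 0.0425
time: 47.3
ee_pos: [0.3827, 0.0616, 0.2153]
tcp_rot: [-180.0, 0.4, 90.9]
wrist_force: [0.1, -0.2, -0.3]
opening: 0.0427
[0.3838 0.062  0.2149] [179.994    0.3732  90.9289] 47.4
```

Run:
```python
from h import *
np.set_printoptions(precision=4,suppress=True)
s=load("s53");w=load("w53");s5=load("s46")
print("rim",at(s,298.6,238.2,.064),"pad",at(s,299.2,252.6,.004),at(s,300,250,.004))
print("wrist rim",at(w,160+212*.8,100+279*.8,.064))
# pad by fit in s46
im=s5["color"]; m=((im.max(2)<45)).astype(np.uint8)
n,l,st,c=cv2.connectedComponentsWithStats(m)
for i in range(1,n):
    if st[i,4]>400: print(st[i],c[i],at(s5,*c[i],.004))
```

```text
rim [0.5423 0.0819 0.064 ] pad [0.5449 0.0803 0.004 ] [0.5472 0.0734 0.004 ]
wrist rim [0.5456 0.0745 0.064 ]
[ 103  147  108  145 6379] [167.7178 214.064 ] [0.8842 0.1501 0.004 ]
[277 232  46  38 944] [300.6133 248.4386] [0.5483 0.0691 0.004 ]
```

```bash
python3 -m handwheel '[[0.3,0.01,-0.03,0.03,0],[0.3,0.02,-0.07,0.06,0],[0.3,0.03,-0.12,0.07,0],[0.3,0.04,-0.17,0.07,0],[0.3,0.05,-0.22,0.07,0]]' 20; python3 -m handwheel '[[0.3,0.01,-0.05,0,0],[0.3,0.02,-0.1,0,0],[0.3,0.03,-0.15,0,0],[0.3,0.03,-0.19,0,0],[0.3,0.03,-0.19,0,0]]'
python3 - <<'E'
from h import *
cam("wrist","w54");cam("top","t54"); cam("side","s54"); o=get_obs();print(o["ee_pos"],o["tcp_rot"],o["time"])
E
```

```text
time: 47.9
ee_pos: [0.4331, -0.1551, 0.2844]
tcp_rot: [180.0, 0.4, 91.0]
wrist_force: [2.2, 1.6, -0.2]
opening: 0.0596
time: 48.4
ee_pos: [0.4628, -0.3494, 0.2806]
tcp_rot: [-179.8, 0.2, 90.7]
wrist_force: [0.2, 0.3, -0.8]
opening: 0.0597
[ 0.46297272 -0.34475213  0.2833389 ] [-179.93411915    0.27585043   90.93613368] 48.55
```

```bash
python3 -m handwheel '[[0.3,0.0,-0.04,0,0],[0.3,0.0,-0.075,0,0],[0.3,0,-0.075,0,0],[0.3,0,-0.075,0,0]]' 20
python3 - <<'E'
from h import *
cam("wrist","w55"); o=get_obs();print(o["ee_pos"],o["tcp_rot"],o["time"])
a=cv2.imread("pics/w54.png")[120:240,180:340];b=cv2.imread("pics/w55.png")[120:240,240:400]
cv2.imwrite("pics/z55.png",np.hstack([cv2.resize(a,(400,300),interpolation=cv2.INTER_CUBIC),cv2.resize(b,(400,300),interpolation=cv2.INTER_CUBIC)]))
E
```

```text
time: 48.95
ee_pos: [0.4633, -0.4188, 0.2832]
tcp_rot: [-179.9, 0.2, 91.0]
wrist_force: [-0.6, 0.5, 0.1]
opening: 0.0598
[ 0.46329753 -0.41834958  0.28370638] [-179.95075275    0.26666554   91.00126628] 49.0
```

Run:
```python
from h import *
np.set_printoptions(precision=4,suppress=True)
a,b=load("w54"),load("w55")
p=tri((a,241.2,200),(b,306,199.2));t=tri((a,229.6,160.4),(b,296.4,159.2));print(p,t)
d=p[0]-t[0];print(np.degrees(np.arctan2(d[1],d[0])),np.linalg.norm(d[:2]))
B=[at(a,180+u*.4,120+v*.4,.012) for u,v in((128,97),(242,68),(278,203))]
print(B, np.degrees(np.arctan2(*(B[2]-B[1])[[1,0]])), np.linalg.norm(B[2]-B[1]),(B[0]+B[2])/2)
```

```text
(array([ 0.4846, -0.4338,  0.1147]), [0.1, 0.1]) (array([ 0.4422, -0.4442,  0.113 ]), [0.4, 0.4])
13.714270646822047 0.04371267240147843
[array([ 0.4542, -0.4709,  0.012 ]), array([ 0.4378, -0.4085,  0.012 ]), array([ 0.5128, -0.3899,  0.012 ])] 13.902470997156701 0.07732312575575732 [ 0.4835 -0.4304  0.012 ]
```

```bash
python3 -m handwheel '[[0,0.0,0,0,-8],[0,0,0,0,-16],[0,0,0,0,-24],[0,0,0,0,-32],[0,0,0,0,-40]]' 20; python3 -m handwheel '[[0,0.003,-0.005,0,-8],[0,0.006,-0.010,0,-16],[0,0.009,-0.017,0,-24],[0,0.009,-0.017,0,-32],[0,0.009,-0.017,0,-37.2]]' 20;python3 -m handwheel '[[0,0,0,0,0],[0,0,0,0,0]]'
python3 - <<'E'
from h import *
cam("wrist","w56"); o=get_obs();print(o["ee_pos"],o["tcp_rot"],o["q"],o["time"],o["opening"])
E
```

```text
time: 49.5
ee_pos: [0.4637, -0.4165, 0.2848]
tcp_rot: [180.0, 0.3, 50.8]
wrist_force: [0.2, -0.5, 0.4]
opening: 0.0854
time: 50.0
ee_pos: [0.4733, -0.4317, 0.2857]
tcp_rot: [179.9, 0.2, 13.4]
wrist_force: [-0.2, -0.6, -0.1]
opening: 0.0855
time: 50.2
ee_pos: [0.4737, -0.4303, 0.2867]
tcp_rot: [179.9, 0.2, 13.6]
wrist_force: [-0.6, -0.1, 0.5]
opening: 0.0856
[ 0.47357084 -0.43065793  0.28653531] [1.79893823e+02 1.78056117e-01 1.35922900e+01] [-42.1840636   21.57801122  38.53905896 106.97339867  -0.20694175
  34.22350369] 50.25 0.08547884310419637
```

Run:
```python
from h import *
np.set_printoptions(precision=4,suppress=True)
a,b,c=load("w54"),load("w55"),load("w56")
p=tri((a,241.2,200),(b,306,199.2),(c,330.5,184));t=tri((a,229.6,160.4),(b,296.4,159.2),(c,292,185));print(p,t)
d=p[0]-t[0];print(np.degrees(np.arctan2(d[1],d[0])),np.linalg.norm(d[:2]))
```

```text
(array([ 0.4847, -0.4336,  0.1144]), [0.3, 0.2, 0.5]) (array([ 0.4434, -0.4454,  0.1071]), [0.5, 1.1, 0.9])
15.87946075249485 0.04294695627919017
```

```bash
python3 -m handwheel '[[0,-0.001,-0.005,-0.04,0.3],[0,-0.001,-0.005,-0.08,0.3],[0,-0.001,-0.005,-0.12,0.3],[0,-0.001,-0.005,-0.15,0.3],[0,-0.001,-0.005,-0.15,0.3]]' 60
python3 - <<'E'
from h import *
cam("wrist","w57");cam("side","s57"); o=get_obs();print(o["ee_pos"],o["tcp_rot"])
E
```

```text
time: 50.75
ee_pos: [0.4709, -0.4337, 0.1319]
tcp_rot: [-179.8, 0.4, 14.0]
wrist_force: [-0.6, -0.5, -0.7]
opening: 0.0852
[ 0.47256327 -0.4353435   0.13753717] [1.79892619e+02 1.73666598e-01 1.39676438e+01]
```

```bash
python3 -m handwheel '[[0,0,0,-0.03,0],[0,0,0,-0.0615,0],[0,0,0,-0.0615,0],[0.3,0.003,0.001,-0.0615,0],[0.4,0.0055,0.0013,-0.0615,0]]' 60
python3 -m handwheel '[[0.45,0,0,0,0],[0.5,0,0,0,0],[1,0,0,0,0],[1,0,0,0,0],[1,0,0,0,0]]' 60
python3 - <<'E'
from h import *
cam("wrist","w58");cam("side","s58"); o=get_obs();print(o["ee_pos"],o["wrist_force"],o["torque"],o["opening"])
E
```

```text
time: 51.35
ee_pos: [0.4785, -0.4352, 0.0797]
tcp_rot: [179.7, 0.1, 13.9]
wrist_force: [-7.0, -1.3, 5.4]
opening: 0.0591
time: 51.85
ee_pos: [0.4792, -0.436, 0.0837]
tcp_rot: [179.5, 0.1, 14.0]
wrist_force: [-4.0, 1.7, 7.0]
opening: 0.036
[ 0.47922236 -0.43606234  0.08370978] [-4.2025446   1.04405247  6.59162266] [0.23614972 1.32483987 0.0642221 ] 0.03563227947656591
```

```bash
python3 -m handwheel '[[1,0,0,0,0],[1,0,0,0,0],[1,0,0,0,0],[1,0,0,0,0],[1,0,0,0,0]]' 80
python3 -m handwheel '[[1,0,0,0,0],[1,0,0,0,0],[1,0,0,0,0],[1,0,0,0,0],[1,0,0,0,0]]' 80
python3 - <<'E'
from h import *
c=cam("wrist","w59"); cv2.imwrite("pics/z59.png",cv2.resize(c["color"][140:320,220:420],(600,540)))
E
```

```text
time: 52.45
ee_pos: [0.4795, -0.436, 0.084]
tcp_rot: [179.5, 0.0, 14.0]
wrist_force: [2.7, 1.0, -7.4]
opening: 0.0344
time: 52.95
ee_pos: [0.4796, -0.436, 0.084]
tcp_rot: [179.5, 0.0, 14.0]
wrist_force: [1.5, 1.0, -8.9]
opening: 0.0341
```

```bash
python3 -m handwheel '[[0.4,0,0,0,0],[0.2,-0.004,-0.001,0,0],[0,-0.006,-0.0015,0,0],[0,-0.006,-0.0015,0,0],[0,-0.006,-0.0015,0,0]]' 20
python3 - <<'E'
from h import *
c=cam("wrist","w60"); cv2.imwrite("pics/z60.png",c["color"][100:340,160:480]); print(get_obs()["opening"],get_obs()["ee_pos"],get_obs()["wrist_force"])
E
```

```text
time: 53.5
ee_pos: [0.4742, -0.4378, 0.0851]
tcp_rot: [179.4, -0.1, 14.0]
wrist_force: [0.2, -0.3, 0.6]
opening: 0.0848
0.08549272043655419 [ 0.47413843 -0.43771398  0.0849115 ] [-1.2977427  -0.34691966  0.24626057]
```

Trigger squeezed for about 1 s and sprung back. Next I lift away, turn back, and look at the jig and blanks.

```bash
python3 -m handwheel '[[0,0,0,0.05,0],[0,0,0,0.1,0],[0,0,0,0.15,0],[0,0,0,0.19,0],[0,0,0.02,0.2,0]]' 20; python3 -m handwheel '[[0,0.02,0.045,0,8],[0,0.04,0.09,0,16],[0,0.06,0.135,0,24],[0,0.08,0.18,0,32],[0,0.1,0.22,0,40]]';python3 -m handwheel '[[0,0.01,0,0,8],[0,0.02,0,0,16],[0,0.03,0.0,0,24],[0,0.03,0.0,0,32],[0,0.03,0.0,0,37]]'
python3 - <<'E'
from h import *
c=cam("wrist","w61"); print(get_obs()["ee_pos"],get_obs()["tcp_rot"])
E
```

```text
time: 54.05
ee_pos: [0.4751, -0.4195, 0.2903]
tcp_rot: [179.0, -0.3, 13.9]
wrist_force: [0.6, -0.8, 0.3]
opening: 0.0853
time: 54.55
ee_pos: [0.5756, -0.1967, 0.2904]
tcp_rot: [179.0, -0.3, 54.3]
wrist_force: [0.2, -0.9, -0.0]
opening: 0.0854
time: 55.05
ee_pos: [0.6059, -0.196, 0.2898]
tcp_rot: [179.0, -0.4, 91.6]
wrist_force: [0.0, 0.4, -0.2]
opening: 0.0854
[ 0.60576532 -0.19609772  0.28993868] [178.99590172  -0.35501235  91.83609678]
```

```bash
python3 -m handwheel '[[0,-0.03,-0.04,0,0],[0,-0.05,-0.07,0,0],[0,-0.05,-0.07,0,0],[0,-0.05,-0.07,0,0]]'
python3 - <<'E'
from h import *
c=cam("wrist","w62"); print(get_obs()["ee_pos"],get_obs()["tcp_rot"])
a=load("w61")["color"][85:215,235:415]; b=c["color"]
cv2.imwrite("pics/z61.png",cv2.resize(a,(800,578),interpolation=cv2.INTER_CUBIC))
E
```

```text
time: 55.5
ee_pos: [0.5554, -0.2664, 0.29]
tcp_rot: [179.0, -0.4, 91.7]
wrist_force: [-0.7, 0.7, -0.1]
opening: 0.0853
[ 0.55587513 -0.26576022  0.28990484] [178.97734537  -0.37008672  91.75438844]
```

Run:
```python
from h import *
np.set_printoptions(precision=4,suppress=True)
c=load("w61"); f=lambda x,y,z: at(c,235+x/4.444,85+y/4.446,z)
C=f(122,467,.028);Rr=f(720,500,.028);E=f(122,198,.028);P1=f(60,57,.018);P2=f(778,100,.018)
ang=lambda d:np.degrees(np.arctan2(d[1],d[0]))
print("corner",C,"rail end",Rr,np.linalg.norm(Rr-C),ang(Rr-C)-90,"stop",E,np.linalg.norm(E-C),ang(C-E))
print("plate",P1,P2,np.linalg.norm(P2-P1),ang(P2-P1)-90)
# two-view corner
d=load("w62"); b=d["color"][120:250,290:470]; cv2.imwrite("pics/z62.png",cv2.resize(b,(800,578),interpolation=cv2.INTER_CUBIC))
# blanks
for n in ("w62","w54","w55"):
    c=load(n);im=c["color"].astype(int)
    hsv=cv2.cvtColor(c["color"],cv2.COLOR_BGR2HSV)
    m=((im[:,:,2]<115)&(im[:,:,2]>50)&(im[:,:,2]-im[:,:,0]>30)&(im[:,:,1]<60)).astype(np.uint8)
    m=cv2.morphologyEx(m,cv2.MORPH_OPEN,np.ones((5,5)))
    k,l,st,ce=cv2.connectedComponentsWithStats(m)
    for i in range(1,k):
        if 600<st[i,4]<4000:
            cn=cv2.findContours((l==i).astype(np.uint8),0,1)[0][0]
            P=np.array([at(c,u,v,.012)[:2] for u,v in cn[:,0,:]],dtype=np.float32)
            r=cv2.minAreaRect(P*1000); print(n,ce[i],np.round(r[0],1),np.round(r[1],1),round(r[2],1))
```

```text
corner [ 0.6455 -0.2718  0.028 ] rail end [ 0.6513 -0.0857  0.028 ] 0.18616415032642278 -1.77026996128032 stop [ 0.5642 -0.27    0.028 ] 0.08131420595262524 -1.265481231584844
plate [ 0.5251 -0.2889  0.018 ] [ 0.5312 -0.0775  0.018 ] 0.21145698238712163 -1.6536975534795886
w62 [301.9371  58.463 ] [ 425.8 -290.7] [63.4 38.6] 25.8
w62 [478.3206  65.8019] [427.3 -63.8] [41.9 64.7] 72.8
w54 [363.9868 138.1158] [ 425.  -291.5] [62.5 39. ] 25.7
w54 [533.394  141.1833] [425.9 -65. ] [44.7 62.8] 72.9
w55 [414.672  138.0836] [ 424.9 -292.6] [63.6 40.5] 25.8
w55 [583.3852 142.2188] [426.2 -65.9] [46.4 63.6] 73.1
```

Run:
```python
from h import *
np.set_printoptions(precision=4,suppress=True)
a,b=load("w61"),load("w62")
print(tri((a,262.45,190.1),(b,312.5,225)), at(b,312.5,225,.028), at(b,290+675/4.444,120+500/4.446,.028))
C=np.array([.6455,-.272]);th=np.radians(-1.6);M=np.array([[np.cos(th),-np.sin(th)],[np.sin(th),np.cos(th)]])
for p in [(-34,45),(-34,113),(-33,20),(-33,60)]: print(p, C+M@np.array(p)/1000)
```

```text
(array([ 0.6466, -0.2725,  0.0233]), [0.3, 0.3]) [ 0.6446 -0.2723  0.028 ] [ 0.6512 -0.0865  0.028 ]
(-34, 45) [ 0.6128 -0.2261]
(-34, 113) [ 0.6147 -0.1581]
(-33, 20) [ 0.6131 -0.2511]
(-33, 60) [ 0.6142 -0.2111]
```

```bash
python3 -m handwheel '[[0.3,-0.03,-0.006,-0.03,6],[0.3,-0.06,-0.012,-0.06,12],[0.3,-0.09,-0.018,-0.1,18],[0.3,-0.12,-0.024,-0.14,24],[0.3,-0.1305,-0.026,-0.16,24]]' 20
python3 - <<'E'
from h import *
c=cam("wrist","w63"); print(get_obs()["ee_pos"],get_obs()["tcp_rot"])
E
```

```text
time: 56.05
ee_pos: [0.4228, -0.2902, 0.1264]
tcp_rot: [179.1, -0.6, 115.9]
wrist_force: [1.0, 0.9, 0.7]
opening: 0.0594
[ 0.42180774 -0.28999701  0.12437806] [179.18218585  -0.70942081 115.75824845]
```

```bash
cat >> h.py <<'E'
def blanks(c,z=.012,lo=600,hi=20000):
    im=c["color"].astype(int)
    m=((im[:,:,2]<125)&(im[:,:,2]>50)&(im[:,:,2]-im[:,:,0]>30)&(im[:,:,1]<60)).astype(np.uint8)
    m=cv2.morphologyEx(m,cv2.MORPH_OPEN,np.ones((5,5)))
    k,l,st,ce=cv2.connectedComponentsWithStats(m)
    for i in range(1,k):
        if lo<st[i,4]<hi:
            cn=cv2.findContours((l==i).astype(np.uint8),0,1)[0][0]
            P=np.array([at(c,u,v,z)[:2] for u,v in cn[:,0,:]],dtype=np.float32)
            r=cv2.minAreaRect(P*1000); print(np.round(ce[i]),np.round(r[0],1),np.round(r[1],1),round(r[2],1))
E
python3 -c "
from h import *
blanks(load('w63'))"
```

```text
[316. 189.] [ 424.7 -291.4] [61.9 38.6] 25.8
[528. 278.] [417.7 -64.6] [48.  47.2] 73.2
```

```bash
python3 -m handwheel '[[0.3,0.003,-0.0015,-0.04,0],[0.3,0.003,-0.0015,-0.08,0],[0.3,0.003,-0.0015,-0.11,0],[0.3,0.003,-0.0015,-0.121,0],[0.3,0.003,-0.0015,-0.121,0]]' 20
python3 -m handwheel '[[0.5,0,0,0,0],[1,0,0,0,0],[1,0,0,0,0],[1,0,0,0,0],[1,0,0,0,0]]' 30
python3 -m handwheel '[[1,0,0,0.02,0],[1,0,0,0.06,0],[1,0,0,0.08,0],[1,0,0,0.08,0]]' 30
python3 - <<'E'
from h import *
c=cam("wrist","w64"); print(get_obs()["ee_pos"],get_obs()["tcp_rot"],get_obs()["opening"])
E
```

```text
time: 56.6
ee_pos: [0.425, -0.2905, 0.0027]
tcp_rot: [179.2, -0.8, 115.8]
wrist_force: [-0.7, -1.0, 0.8]
opening: 0.0599
time: 57.1
ee_pos: [0.4252, -0.2908, 0.0033]
tcp_rot: [179.2, -0.8, 115.8]
wrist_force: [-0.2, -0.2, -1.0]
opening: -0.0
time: 57.5
ee_pos: [0.4266, -0.2918, 0.0867]
tcp_rot: [179.1, -0.5, 115.8]
wrist_force: [0.4, -0.4, 0.6]
opening: -0.0001
[ 0.42593111 -0.29136089  0.08466456] [179.12735304  -0.62625489 115.77894979] -0.0002755749007013189
```

```bash
python3 -m handwheel '[[0.3,-0.001,0,0,0],[0.3,-0.001,0,0,0],[0.3,-0.001,0,-0.04,0],[0.3,-0.001,0,-0.075,0],[0.3,-0.001,0,-0.0885,0]]' 20
python3 -m handwheel '[[0.4,0,0,0,0],[0.5,0,0,0,0],[0.5,0,0,0,0]]' 30
python3 -m handwheel '[[0.6,0,0,0,0],[0.6,0,0,0,0],[0.6,0,0,0,0]]' 30
```

```text
time: 58.05
ee_pos: [0.4227, -0.2898, -0.008]
tcp_rot: [179.3, -0.9, 115.8]
wrist_force: [-0.1, -0.3, -0.6]
opening: 0.0596
time: 58.35
ee_pos: [0.4235, -0.2904, -0.0065]
tcp_rot: [179.2, -0.8, 115.8]
wrist_force: [-0.1, -0.5, 0.2]
opening: 0.043
time: 58.65
ee_pos: [0.4239, -0.2906, -0.0058]
tcp_rot: [179.2, -0.8, 115.8]
wrist_force: [0.1, -0.5, 0.7]
opening: 0.034
```

```bash
python3 - <<'E'
from h import *
c=cam("wrist","w65");s=cam("side","s65"); cv2.imwrite("pics/z65.png",np.hstack([cv2.resize(c["color"][140:380,180:460],(400,343)),cv2.resize(s["color"][100:260,340:527],(400,343))]))
E
python3 -m handwheel '[[0.8,0,0,0,0],[1,0,0,0,0],[1,0,0,0,0]]' 40
python3 -m handwheel '[[1,0,0,0.02,0],[1,0,0,0.05,0],[1,0,0,0.07,0],[1,0,0,0.07,0]]' 40
python3 - <<'E'
from h import *
c=cam("wrist","w66"); print(get_obs()["ee_pos"],get_obs()["tcp_rot"],get_obs()["opening"])
cv2.imwrite("pics/z66.png",c["color"][120:400,140:500])
E
```

```text
time: 59.05
ee_pos: [0.4236, -0.2904, -0.0062]
tcp_rot: [179.2, -0.8, 115.8]
wrist_force: [-0.5, 0.1, 0.6]
opening: 0.0002
time: 59.45
ee_pos: [0.425, -0.2914, 0.0668]
tcp_rot: [179.1, -0.6, 115.8]
wrist_force: [1.0, -0.4, -0.6]
opening: 0.0001
[ 0.42430918 -0.29095419  0.0649683 ] [179.15744624  -0.6827478  115.7764163 ] -0.00025495917347225297
```

Run:
```python
from h import *
c=load("w66");p=np.array([ 0.4243,-0.29095,0.06497])
for h in (0,.01,.019,.03): print(h,proj(c,p+[0,0,h]))
Rm=R.from_euler('xyz',[179.157,-.683,115.776],degrees=True).as_matrix()
for y in (-.011,.011): print(y,proj(c,p+Rm@[0,y,0]),proj(c,p+Rm@[0,y,-.019]))
z=c["color"][200:360,250:390]; cv2.imwrite("pics/z66b.png",cv2.resize(z,(525,600),interpolation=cv2.INTER_CUBIC))
```

```text
0 [320.16368633 237.32393475]
0.01 [320.37078618 244.68549273]
0.019 [320.57875013 252.07776607]
0.03 [320.86612145 262.29264847]
-0.011 [320.15199539 218.4710446 ] [320.10902824 230.73917162]
0.011 [320.17500279 255.57291303] [320.13619686 271.64055734]
```

```bash
python3 -m handwheel '[[1,-0.04,0.03,0,0],[1,-0.06,0.04,0,0],[1,-0.06,0.04,-0.03,0],[1,-0.06,0.04,-0.06,0],[1,-0.06,0.04,-0.065,0]]' 20
python3 -m handwheel '[[1,0,0,-0.004,0]]'
python3 -m handwheel '[[1,0,0,-0.004,0]]'
python3 -m handwheel '[[1,0,0,-0.003,0]]'
```

```text
time: 60.0
ee_pos: [0.362, -0.2493, -0.004]
tcp_rot: [179.3, -1.0, 115.8]
wrist_force: [-0.0, 0.7, 0.0]
opening: -0.0001
time: 60.1
ee_pos: [0.3616, -0.249, -0.0085]
tcp_rot: [179.4, -1.0, 115.8]
wrist_force: [0.1, 0.2, 0.4]
opening: 0.0004
time: 60.2
ee_pos: [0.3616, -0.249, -0.0125]
tcp_rot: [179.4, -1.1, 115.8]
wrist_force: [0.5, 0.2, -0.0]
opening: -0.0002
time: 60.3
ee_pos: [0.3619, -0.2493, -0.0152]
tcp_rot: [179.4, -1.0, 115.8]
wrist_force: [-0.0, -0.1, 0.1]
opening: 0.0003
```

```bash
for i in 1; do :; done
python3 -m handwheel '[[1,0,0,-0.003,0]]'
python3 -m handwheel '[[1,0,0,-0.003,0]]'
python3 -m handwheel '[[1,0,0,-0.002,0]]'
python3 -m handwheel '[[1,0,0,-0.002,0]]'
```

```text
time: 60.4
ee_pos: [0.3624, -0.2496, -0.0178]
tcp_rot: [179.3, -1.0, 115.8]
wrist_force: [-0.2, -0.4, -0.3]
opening: -0.0
time: 60.5
ee_pos: [0.3628, -0.2499, -0.0205]
tcp_rot: [179.3, -0.9, 115.8]
wrist_force: [0.4, 0.2, -0.5]
opening: -0.0002
time: 60.6
ee_pos: [0.363, -0.2501, -0.0208]
tcp_rot: [179.3, -0.9, 115.8]
wrist_force: [-12.1, 8.4, 33.1]
opening: -0.0
time: 60.7
ee_pos: [0.363, -0.2501, -0.0208]
tcp_rot: [179.3, -0.9, 115.8]
wrist_force: [-10.9, 8.0, 26.4]
opening: 0.0
```

The bench is felt at a reported TCP z of −0.021, so the finger ends really stand about 21 mm above the reported TCP. That explains the misses. I regrasp the blank with this correction.

```bash
python3 -m handwheel '[[1,0,0,0.03,0],[0.6,0,0,0.07,0],[0.3,0.03,-0.02,0.08,0],[0.3,0.062,-0.041,0.08,0],[0.3,0.062,-0.041,0.08,0]]' 20
python3 - <<'E'
from h import *
c=cam("wrist","w67"); print(get_obs()["ee_pos"],get_obs()["tcp_rot"],get_obs()["opening"]); blanks(c)
E
```

```text
time: 61.2
ee_pos: [0.4279, -0.293, 0.0588]
tcp_rot: [179.2, -0.8, 115.8]
wrist_force: [-0.9, 0.4, -0.7]
opening: 0.058
[ 0.42606593 -0.29174158  0.05860448] [179.30063338  -0.92159963 115.77929317] 0.05950198132771151
[322. 207.] [ 424.8 -291.6] [62.3 39.1] 25.8
[591. 317.] [414.3 -65.2] [51.6 40.7] 74.3
```

```bash
python3 -m handwheel '[[0.3,-0.001,0,-0.04,0],[0.3,-0.001,0,-0.07,0],[0.3,-0.001,0,-0.079,0],[0.3,-0.001,0,-0.079,0]]' 20
python3 -m handwheel '[[0.5,0,0,0,0],[1,0,0,0,0],[1,0,0,0,0],[1,0,0,0,0],[1,0,0,0,0]]' 30
python3 -m handwheel '[[1,0,0,0.02,0],[1,0,0,0.06,0],[1,0,0,0.08,0],[1,0,0,0.08,0]]' 30
python3 - <<'E'
from h import *
c=cam("wrist","w68"); print(get_obs()["ee_pos"],get_obs()["tcp_rot"],get_obs()["opening"])
cv2.imwrite("pics/z68.png",c["color"][120:400,140:500])
E
```

```text
time: 61.65
ee_pos: [0.4239, -0.291, -0.0211]
tcp_rot: [179.4, -1.0, 115.8]
wrist_force: [-0.4, -0.6, 1.1]
opening: 0.0601
time: 62.15
ee_pos: [0.4248, -0.2916, -0.0191]
tcp_rot: [179.3, -0.9, 115.8]
wrist_force: [-1.1, 0.5, 7.2]
opening: 0.0393
time: 62.55
ee_pos: [0.4267, -0.2929, 0.0651]
tcp_rot: [179.1, -0.6, 115.8]
wrist_force: [0.7, -0.1, -0.6]
opening: 0.0391
[ 0.42587941 -0.29231733  0.06295133] [179.17806089  -0.70586571 115.7805396 ] 0.039129949927094156
```

```bash
python3 -m handwheel '[[1,0.03,0.01,0.02,-5],[1,0.07,0.025,0.03,-11],[1,0.11,0.04,0.03,-17],[1,0.15,0.055,0.03,-23],[1,0.187,0.0662,0.03,-27.4]]' 40
python3 -m handwheel '[[1,0,0,0,0],[1,0,0,-0.03,0],[1,0,0,-0.06,0]]' 40
python3 - <<'E'
from h import *
c=cam("wrist","w69"); print(get_obs()["ee_pos"],get_obs()["tcp_rot"],get_obs()["opening"])
cv2.imwrite("pics/z69.png",c["color"])
E
```

```text
time: 63.1
ee_pos: [0.6141, -0.2249, 0.0917]
tcp_rot: [179.2, -0.7, 88.2]
wrist_force: [1.0, -0.6, 0.5]
opening: 0.0388
time: 63.4
ee_pos: [0.6142, -0.2248, 0.0304]
tcp_rot: [179.2, -0.7, 88.2]
wrist_force: [-0.2, -1.3, -1.6]
opening: 0.0389
[ 0.61125968 -0.22387339  0.02403204] [179.67483399  -0.87086923  88.1982607 ] 0.038698065674554104
```

Run:
```python
from h import *
c=load("w69"); C=np.array([.6455,-.272]);th=np.radians(-1.6);M=np.array([[np.cos(th),-np.sin(th)],[np.sin(th),np.cos(th)]])
J=lambda p:np.round(1000*(M.T@(np.array(p)[:2]-C)),1)
print(J(at(c,320,200,.055)),J(at(c,320,194,.043)),"tcp",J([.6113,-.2239]))
print("stop inner near corner",J(at(c,230,152,.028)))
```

```text
[-62.3  46.5] [-61.9  46.6] tcp [-35.5  47.1]
stop inner near corner [-80.7   0.6]
```

```bash
python3 -m handwheel '[[1,-0.003,0,0,0],[1,-0.003,0,-0.012,0],[1,-0.003,0,-0.02,0],[1,-0.003,0,-0.02,0]]' 40
python3 - <<'E'
from h import *
c=cam("wrist","w70"); o=get_obs();print(o["ee_pos"],o["tcp_rot"],o["wrist_force"],o["opening"])
cv2.imwrite("pics/z70.png",c["color"])
E
```

```text
time: 63.85
ee_pos: [0.6078, -0.2239, 0.0034]
tcp_rot: [179.7, -0.9, 88.2]
wrist_force: [-0.2, -0.5, 0.1]
opening: 0.0384
[ 0.60819159 -0.223927    0.00411226] [179.67544229  -0.872877    88.19492228] [0.20115853 0.72829352 0.3065307 ] 0.03883693597294814
```

```bash
python3 -m handwheel '[[1,0,0,-0.003,0],[1,0,0,-0.004,0]]' 40
python3 -m handwheel '[[0.45,0,0,0,0],[0.4,0,0,0,0],[0.4,0,0,0.02,0],[0.4,0,0,0.06,0],[0.4,0,0,0.1,0]]' 20
python3 - <<'E'
from h import *
c=cam("wrist","w71"); o=get_obs();print(o["ee_pos"],o["tcp_rot"],o["wrist_force"],o["opening"])
cv2.imwrite("pics/z71.png",c["color"]); blanks(c,.03)
E
```

```text
time: 64.1
ee_pos: [0.6085, -0.2241, 0.0005]
tcp_rot: [179.6, -0.9, 88.2]
wrist_force: [0.1, 0.5, 0.2]
opening: 0.0386
time: 64.6
ee_pos: [0.608, -0.2239, 0.1013]
tcp_rot: [179.7, -0.9, 88.2]
wrist_force: [0.5, -0.3, 1.0]
opening: 0.0511
[ 0.61045882 -0.22480525  0.10971047] [179.16370803  -0.69997536  88.20196224] [-0.38246139  0.62360548  5.60947766] 0.05113953641330534
[318. 202.] [ 608.1 -223.7] [38.8 62.2] 88.1
[576. 287.] [689.8  -8.7] [55.  16.8] 63.1
```

```bash
python3 -m handwheel '[[0.3,-0.035,0.03,0.02,-4],[0.3,-0.075,0.065,0.02,-8],[0.3,-0.115,0.1,0.02,-12],[0.3,-0.155,0.135,0.0,-15.4],[0.3,-0.184,0.16,-0.03,-15.4]]' 20
python3 -m handwheel '[[0.3,0,0,0,0],[0.3,0,0,0,0]]'
python3 - <<'E'
from h import *
c=cam("wrist","w72"); o=get_obs();print(o["ee_pos"],o["tcp_rot"],o["opening"])
cv2.imwrite("pics/z72.png",c["color"]); blanks(c)
E
```

```text
time: 65.15
ee_pos: [0.4343, -0.071, 0.0881]
tcp_rot: [178.9, -0.7, 72.7]
wrist_force: [0.4, 0.4, 0.1]
opening: 0.0596
time: 65.35
ee_pos: [0.4337, -0.0704, 0.0882]
tcp_rot: [178.9, -0.7, 72.8]
wrist_force: [1.1, 0.1, 1.0]
opening: 0.0599
[ 0.43515382 -0.07104441  0.08918844] [178.76390088  -0.75663833  72.72733441] 0.059774503202641126
[326. 187.] [425.7 -61.7] [38.8 63.3] 73.2
```

```bash
python3 -m handwheel '[[0.3,-0.0095,0.0093,-0.03,0.4],[0.3,-0.0095,0.0093,-0.07,0.4],[0.3,-0.0095,0.0093,-0.1,0.4],[0.3,-0.0095,0.0093,-0.11,0.4],[0.3,-0.0095,0.0093,-0.11,0.4]]' 20
python3 -m handwheel '[[0.5,0,0,0,0],[1,0,0,0,0],[1,0,0,0,0],[1,0,0,0,0],[1,0,0,0,0]]' 30
python3 -m handwheel '[[1,0,0,0.02,0],[1,0,0,0.06,0],[1,0,0,0.1,0],[1,0,0,0.11,0]]' 30
python3 - <<'E'
from h import *
c=cam("wrist","w73"); print(get_obs()["ee_pos"],get_obs()["tcp_rot"],get_obs()["opening"])
cv2.imwrite("pics/z73.png",c["color"][120:400,140:500])
E
```

```text
time: 65.9
ee_pos: [0.4261, -0.0622, -0.0209]
tcp_rot: [178.8, -0.7, 73.1]
wrist_force: [-0.4, 0.1, 0.4]
opening: 0.0596
time: 66.4
ee_pos: [0.4279, -0.0627, -0.0187]
tcp_rot: [178.6, -0.8, 73.1]
wrist_force: [-0.3, -1.4, 6.6]
opening: 0.0388
time: 66.8
ee_pos: [0.4303, -0.0631, 0.0967]
tcp_rot: [178.2, -0.8, 73.1]
wrist_force: [-0.5, 0.2, -0.6]
opening: 0.0391
[ 0.43021927 -0.06305606  0.09614945] [178.18294739  -0.81532769  73.08746356] 0.03888335846115304
```

```bash
python3 -m handwheel '[[1,0.035,-0.018,0,3],[1,0.075,-0.037,0,6],[1,0.115,-0.056,0,10],[1,0.15,-0.075,0,13],[1,0.1826,-0.09,0,15.2]]' 40
python3 -m handwheel '[[1,0,0,0,0],[1,0,0,-0.03,0],[1,0,0,-0.06,0],[1,0,0,-0.085,0],[1,0,0,-0.085,0]]' 40
python3 - <<'E'
from h import *
c=cam("wrist","w74"); print(get_obs()["ee_pos"],get_obs()["tcp_rot"],get_obs()["opening"])
cv2.imwrite("pics/z74.png",c["color"])
E
```

```text
time: 67.35
ee_pos: [0.614, -0.1541, 0.0946]
tcp_rot: [178.3, -0.8, 88.4]
wrist_force: [-0.4, 0.7, 0.5]
opening: 0.0383
time: 67.85
ee_pos: [0.6108, -0.1532, 0.0048]
tcp_rot: [178.7, -0.9, 88.4]
wrist_force: [-0.5, 0.4, -0.3]
opening: 0.0387
[ 0.61217623 -0.15353075  0.00757814] [178.48942797  -0.88424022  88.37631327] 0.03840279259722279
```

```bash
python3 -m handwheel '[[1,0,0,-0.004,0],[1,0,0,-0.0075,0],[1,0,0,-0.0075,0]]' 40
python3 -m handwheel '[[0.45,0,0,0,0],[0.4,0,0,0,0],[0.4,0,0,0.02,0],[0.4,0,0,0.06,0],[0.4,0,0,0.1,0]]' 20
python3 - <<'E'
from h import *
c=cam("wrist","w75"); o=get_obs();print(o["ee_pos"],o["tcp_rot"],o["wrist_force"],o["opening"])
cv2.imwrite("pics/z75.png",c["color"]); blanks(c,.03)
E
```

```text
time: 68.2
ee_pos: [0.6124, -0.1536, 0.0006]
tcp_rot: [178.4, -0.9, 88.4]
wrist_force: [0.1, 0.9, -0.9]
opening: 0.0386
time: 68.7
ee_pos: [0.6119, -0.1534, 0.1015]
tcp_rot: [178.5, -0.9, 88.4]
wrist_force: [0.9, -1.2, 0.4]
opening: 0.0513
[ 0.61458836 -0.15414865  0.10990064] [177.94749329  -0.7628178   88.38407746] [-0.66033024  0.5616055   5.12152424] 0.051154063882454304
[226. 198.] [ 608.1 -223.1] [39.1 61.9] 88.1
[317. 196.] [ 610.4 -153.2] [38.8 62.2] 88.5
```

```bash
python3 -m handwheel '[[1,0,0.02,0,0],[1,0,0.055,0,0],[1,0,0.055,0,0],[1,0,0.055,-0.05,0],[1,0,0.055,-0.1,0]]' 20
python3 -m handwheel '[[1,-0.001,0,-0.004,0],[1,-0.001,0,-0.007,0],[1,-0.001,0,-0.007,0]]'
python3 - <<'E'
from h import *
c=cam("wrist","w76"); o=get_obs();print(o["ee_pos"],o["tcp_rot"],o["wrist_force"],o["opening"])
cv2.imwrite("pics/z76.png",c["color"])
E
```

```text
time: 69.25
ee_pos: [0.6161, -0.0995, 0.0105]
tcp_rot: [177.7, -0.7, 88.4]
wrist_force: [0.4, -0.5, -0.5]
opening: 0.0001
time: 69.55
ee_pos: [0.6165, -0.1, 0.006]
tcp_rot: [177.5, -0.7, 88.4]
wrist_force: [-0.1, -0.2, 1.7]
opening: -0.0003
[ 0.61680539 -0.09996903  0.00650313] [177.46098382  -0.68042334  88.40994496] [-0.23045549 -0.12729982 -0.28236927] 3.367404752957415e-06
```

```bash
python3 -m handwheel '[[1,-0.005,0,-0.004,0],[1,-0.005,0,-0.006,0],[1,-0.005,0,-0.006,0]]' 
python3 -m handwheel '[[1,0,-0.008,0,0],[1,0,-0.016,0,0],[1,-0.001,-0.024,0,0],[1,-0.001,-0.032,0,0],[1,-0.001,-0.04,0,0]]' 
python3 -m handwheel '[[1,0,-0.007,0,0],[1,0,-0.014,0,0],[1,-0.001,-0.02,0,0],[1,-0.001,-0.02,0,0]]'
python3 - <<'E'
from h import *
c=cam("wrist","w77"); o=get_obs();print(o["ee_pos"],o["tcp_rot"],o["wrist_force"],o["opening"])
cv2.imwrite("pics/z77.png",c["color"])
E
```

```text
time: 69.9
ee_pos: [0.6119, -0.1, 0.0011]
tcp_rot: [177.4, -0.7, 88.4]
wrist_force: [0.3, -0.5, -0.2]
opening: 0.0003
time: 70.4
ee_pos: [0.6109, -0.1409, 0.0011]
tcp_rot: [177.4, -0.7, 88.4]
wrist_force: [-0.3, 0.4, 0.9]
opening: 0.0002
time: 70.8
ee_pos: [0.6098, -0.1618, 0.001]
tcp_rot: [177.4, -0.7, 88.3]
wrist_force: [-0.7, 0.3, 0.1]
opening: 0.0
[ 0.60978364 -0.16136538  0.00101459] [177.4219324   -0.67279166  88.35324212] [0.5290618  0.01949301 0.91429715] -4.933121738488816e-05
```

```bash
python3 -m handwheel '[[1,0,-0.004,0,0],[1,0,-0.008,0,0],[1,0,-0.012,0,0]]' 
python3 -m handwheel '[[1,0,-0.003,0,0]]' 
python3 -m handwheel '[[1,0,-0.002,0,0]]' 
python3 -m handwheel '[[1,0,-0.002,0,0]]'
python3 - <<'E'
from h import *
c=cam("wrist","w78"); o=get_obs();print(o["ee_pos"],o["tcp_rot"],o["wrist_force"],o["opening"])
cv2.imwrite("pics/z78.png",c["color"])
E
```

```text
time: 71.15
ee_pos: [0.6098, -0.1735, 0.001]
tcp_rot: [177.4, -0.7, 88.4]
wrist_force: [0.5, 0.5, -0.2]
opening: -0.0002
time: 71.25
ee_pos: [0.6097, -0.1768, 0.0009]
tcp_rot: [177.4, -0.7, 88.4]
wrist_force: [0.6, 0.6, -0.7]
opening: -0.0002
time: 71.35
ee_pos: [0.6098, -0.1791, 0.0009]
tcp_rot: [177.4, -0.7, 88.4]
wrist_force: [1.3, 0.8, 0.4]
opening: 0.0002
time: 71.45
ee_pos: [0.61, -0.1807, 0.001]
tcp_rot: [177.4, -0.7, 88.4]
wrist_force: [3.6, 9.5, -0.3]
opening: -0.0001
[ 0.6102133  -0.18054831  0.00104939] [177.37688678  -0.79066965  88.39809329] [1.86054236 4.58357669 0.92793539] -0.00017871218912324504
```

```bash
python3 -m handwheel '[[1,0,0.006,0,0],[1,0,0.01,0.01,0],[1,0,0.01,0.05,0],[1,-0.03,0.0,0.05,0],[1,-0.068,-0.03,0.05,0]]' 
python3 -m handwheel '[[1,0,0,0,0],[1,0,0,-0.03,0],[1,0,0,-0.05,0],[1,0,0,-0.05,0]]'
python3 - <<'E'
from h import *
c=cam("wrist","w79"); o=get_obs();print(o["ee_pos"],o["tcp_rot"],o["wrist_force"],o["opening"])
cv2.imwrite("pics/z79.png",c["color"])
E
```

```text
time: 72.0
ee_pos: [0.5434, -0.2095, 0.0532]
tcp_rot: [177.2, -0.7, 88.6]
wrist_force: [-0.5, -1.1, -0.2]
opening: -0.0
time: 72.4
ee_pos: [0.5418, -0.2087, 0.001]
tcp_rot: [177.4, -0.8, 88.6]
wrist_force: [-0.4, 0.6, -0.1]
opening: 0.0002
[ 0.54276652 -0.20897511  0.00283372] [177.30410574  -0.75506532  88.61381337] [ 0.60523957 -0.05122793  0.05803906] -0.00021372867324011914
```

```bash
python3 -m handwheel '[[1,0.006,0,-0.001,0],[1,0.012,0,-0.001,0],[1,0.018,0,-0.001,0],[1,0.021,0,-0.001,0]]' 
python3 -m handwheel '[[1,0.002,0,0,0]]' 
python3 -m handwheel '[[1,0.002,0,0,0]]' 
python3 -m handwheel '[[1,0.002,0,0,0]]' 
python3 -m handwheel '[[1,0.002,0,0,0]]'
```

```text
time: 72.85
ee_pos: [0.565, -0.209, 0.0025]
tcp_rot: [177.2, -0.7, 88.6]
wrist_force: [0.3, -0.3, 0.1]
opening: -0.0001
time: 72.95
ee_pos: [0.5675, -0.209, 0.0026]
tcp_rot: [177.2, -0.7, 88.6]
wrist_force: [-0.2, -0.4, -0.5]
opening: -0.0
time: 73.05
ee_pos: [0.5698, -0.209, 0.0027]
tcp_rot: [177.2, -0.7, 88.6]
wrist_force: [-0.4, 1.4, 0.2]
opening: -0.0
time: 73.15
ee_pos: [0.5719, -0.209, 0.0027]
tcp_rot: [177.2, -0.7, 88.7]
wrist_force: [0.3, 1.0, -0.1]
opening: -0.0002
time: 73.25
ee_pos: [0.574, -0.209, 0.0027]
tcp_rot: [177.3, -0.7, 88.6]
wrist_force: [-0.8, 0.3, 0.1]
opening: 0.0
```

```bash
python3 -m handwheel '[[1,0.0015,0,0,0]]' 
python3 -m handwheel '[[1,0.0015,0,0,0]]'
python3 - <<'E'
from h import *
c=cam("wrist","w80"); s=cam("side","s80");cv2.imwrite("pics/z80.png",np.hstack([cv2.resize(c["color"],(480,300)),cv2.resize(s["color"][120:220,270:377],(320,300))]))
E
```

```text
time: 73.35
ee_pos: [0.5748, -0.2089, 0.0026]
tcp_rot: [177.3, -0.7, 88.6]
wrist_force: [-8.6, 1.2, 5.0]
opening: 0.0001
time: 73.45
ee_pos: [0.5749, -0.2088, 0.0025]
tcp_rot: [177.5, -0.7, 88.6]
wrist_force: [-12.1, -0.3, 8.1]
opening: 0.0001
```

```bash
python3 -m handwheel '[[1,-0.008,0,0,0],[1,-0.015,0,0,0],[1,-0.016,-0.02,0,0],[1,-0.016,-0.041,0,0],[1,-0.016,-0.041,0,0]]' 
python3 -m handwheel '[[1,0.004,0,0,0],[1,0.008,0,0,0],[1,0.011,0,0,0]]' 
python3 -m handwheel '[[1,0.002,0,0,0]]' 
python3 -m handwheel '[[1,0.0015,0,0,0]]' 
python3 -m handwheel '[[1,0.0015,0,0,0]]'
```

```text
time: 74.05
ee_pos: [0.5585, -0.2516, 0.0027]
tcp_rot: [177.5, -0.7, 88.5]
wrist_force: [0.4, 1.2, 0.1]
opening: -0.0
time: 74.35
ee_pos: [0.5699, -0.251, 0.0026]
tcp_rot: [177.5, -0.7, 88.5]
wrist_force: [-0.7, -1.1, 0.7]
opening: -0.0001
time: 74.45
ee_pos: [0.5723, -0.2506, 0.0027]
tcp_rot: [177.5, -0.7, 88.6]
wrist_force: [-0.2, -0.2, -0.8]
opening: -0.0003
time: 74.55
ee_pos: [0.5738, -0.2501, 0.0026]
tcp_rot: [177.5, -0.7, 88.6]
wrist_force: [-8.5, -0.6, 3.8]
opening: -0.0004
time: 74.65
ee_pos: [0.5738, -0.25, 0.0025]
tcp_rot: [177.7, -0.7, 88.6]
wrist_force: [-14.5, -1.9, 8.3]
opening: 0.0003
```

```bash
python3 -m handwheel '[[1,-0.01,0,0,0],[1,-0.015,0,0.02,0],[1,-0.015,0.02,0.05,0],[1,0.01,0.06,0.05,0],[1,0.042,0.085,0.05,0]]' 
python3 -m handwheel '[[1,0,0.002,0,0],[1,0,0.002,-0.03,0],[1,0,0.002,-0.05,0],[1,0,0.002,-0.051,0],[1,0,0.002,-0.051,0]]' 
python3 -m handwheel '[[1,0,-0.005,0,0],[1,0,-0.01,0,0]]'
python3 -m handwheel '[[1,0,-0.002,0,0]]'
```

```text
time: 75.15
ee_pos: [0.6162, -0.1637, 0.0544]
tcp_rot: [177.6, -0.7, 88.6]
wrist_force: [0.5, -0.6, 0.7]
opening: -0.0001
time: 75.65
ee_pos: [0.6157, -0.1618, 0.0036]
tcp_rot: [177.6, -0.7, 88.6]
wrist_force: [0.4, 0.3, 0.8]
opening: -0.0
time: 75.85
ee_pos: [0.6164, -0.1725, 0.0052]
tcp_rot: [177.5, -0.7, 88.6]
wrist_force: [-0.4, 0.2, -1.0]
opening: -0.0001
time: 75.95
ee_pos: [0.6168, -0.1754, 0.0062]
tcp_rot: [177.4, -0.6, 88.5]
wrist_force: [-0.3, 0.1, 0.4]
opening: -0.0003
```

```bash
python3 -m handwheel '[[1,0,-0.002,-0.003,0]]'
python3 -m handwheel '[[1,0,-0.002,0,0]]'
python3 -m handwheel '[[1,0,-0.0015,0,0]]'
python3 -m handwheel '[[1,0,-0.0015,0,0]]'
```

```text
time: 76.05
ee_pos: [0.6174, -0.1782, 0.0043]
tcp_rot: [177.3, -0.6, 88.5]
wrist_force: [0.3, 0.3, 0.5]
opening: -0.0001
time: 76.15
ee_pos: [0.6173, -0.1805, 0.0041]
tcp_rot: [177.3, -0.6, 88.5]
wrist_force: [0.3, -0.5, 0.5]
opening: 0.0001
time: 76.25
ee_pos: [0.6173, -0.1823, 0.0042]
tcp_rot: [177.3, -0.6, 88.5]
wrist_force: [-0.5, 0.3, -0.0]
opening: -0.0001
time: 76.35
ee_pos: [0.6173, -0.1839, 0.0042]
tcp_rot: [177.3, -0.6, 88.5]
wrist_force: [1.0, -0.2, -0.0]
opening: 0.0003
```

```bash
python3 -m handwheel '[[1,0,-0.0015,0,0]]'
python3 -m handwheel '[[1,0,-0.0015,0,0]]'
python3 - <<'E'
from h import *
c=cam("wrist","w81"); cv2.imwrite("pics/z81.png",c["color"])
E
```

```text
time: 76.45
ee_pos: [0.6173, -0.1855, 0.0042]
tcp_rot: [177.3, -0.6, 88.5]
wrist_force: [0.9, 1.0, -1.1]
opening: -0.0002
time: 76.55
ee_pos: [0.6173, -0.187, 0.0042]
tcp_rot: [177.3, -0.6, 88.5]
wrist_force: [-0.5, 3.2, 0.2]
opening: -0.0002
```

```bash
python3 -m handwheel '[[1,0,-0.0015,0,0],[1,0,-0.0015,0,0]]'
python3 -m handwheel '[[1,0,0.006,0,0],[1,0,0.012,0.01,0],[1,0,0.02,0.05,0],[1,-0.02,0.01,0.1,0],[1,-0.05,0,0.14,0]]' 
python3 -m handwheel '[[1,0,-0.03,0.02,0],[1,0,-0.03,0.02,0]]'
python3 - <<'E'
from h import *
c=cam("wrist","w82"); print(get_obs()["ee_pos"],get_obs()["tcp_rot"]); blanks(c,.03)
cv2.imwrite("pics/z82.png",c["color"])
E
```

```text
time: 76.8
ee_pos: [0.6174, -0.1871, 0.0042]
tcp_rot: [177.3, -0.8, 88.5]
wrist_force: [-0.4, 7.1, 1.8]
opening: -0.0002
time: 77.3
ee_pos: [0.5708, -0.1854, 0.1422]
tcp_rot: [177.2, -0.8, 88.6]
wrist_force: [1.0, 0.0, 0.2]
opening: 0.0002
time: 77.5
ee_pos: [0.5718, -0.2181, 0.1677]
tcp_rot: [176.8, -0.5, 88.5]
wrist_force: [-1.1, 0.3, -1.0]
opening: -0.0001
[ 0.57141645 -0.21668545  0.16493835] [177.01201138  -0.64621714  88.53695706]
[303. 216.] [ 613.6 -232.6] [77.7 61.3] 88.3
```

```bash
python3 -m handwheel '[[1,-0.03,0.02,0.04,0],[1,-0.06,0.04,0.08,0],[1,-0.09,0.06,0.12,0],[1,-0.10,0.07,0.13,0],[1,-0.10,0.07,0.13,0]]'
python3 - <<'E'
from h import *
import cv2
for n in ("top","wrist","side"):
    c=cam(n,"fin_"+n)
E
ls pics | tail -5; sed -n 1,15p h.py
```

```text
time: 78.05
ee_pos: [0.4706, -0.145, 0.2984]
tcp_rot: [176.7, -0.6, 88.6]
wrist_force: [1.1, -0.1, -0.1]
opening: 0.0001
z78.png
z79.png
z80.png
z81.png
z82.png
import numpy as np, cv2
from scipy.spatial.transform import Rotation as R
from workcell import get_obs, viewer
def cam(n,save=None):
    c=viewer.camera(n); c={k:np.array(v) for k,v in c.items()}
    if save: cv2.imwrite(f"pics/{save}.png",c["color"]); np.savez(f"pics/{save}.npz",**c)
    return c
def load(s):
    return dict(np.load(f"pics/{s}.npz"))
def ray(c,u,v):
    d=R.from_euler('xyz',c["orientation"],degrees=True).as_matrix()@np.linalg.inv(c["K"])@[u,v,1.]
    return c["origin"],d
def at(c,u,v,z):
    o,d=ray(c,u,v); return o+d*(z-o[2])/d[2]
def tri(*obs):
```

View pics/fin_top.png

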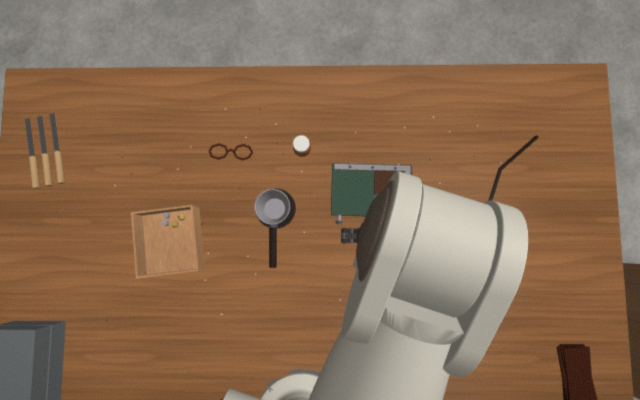

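View pics/fin_wrist.png

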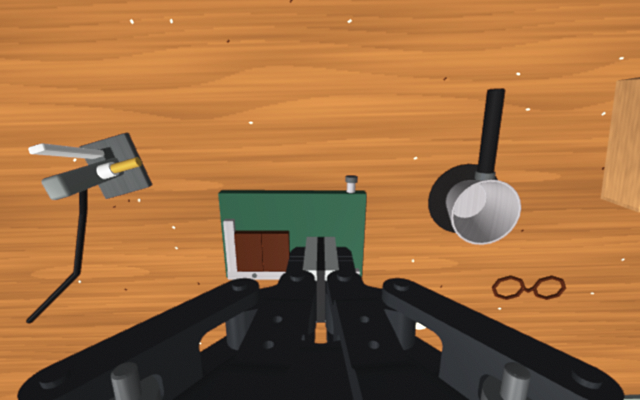

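View pics/fin_side.png

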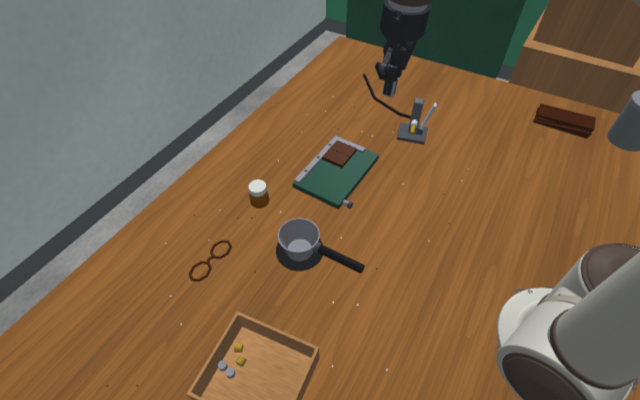

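The top view shows two gold and two silver slugs in the box at about (175,219) and the pot at (274,207). The wrist view shows both blanks in the jig corner at (262,252), and the side view shows the trigger leaning out at (430,113). I'll do one overlay check of the pot on its pad and of the row on the jig.

```bash
grep -n -A4 "def proj" h.py
python3 - <<'E'
from h import *
def P(c,p):
    Rm=R.from_euler('xyz',c["orientation"],degrees=True).as_matrix(); q=c["K"]@(Rm.T@(np.array(p)-c["origin"])); return q[:2]/q[2]
out=[]
t=np.linspace(0,2*np.pi,60)
for s,roi in(("fin_wrist",(400,80,160,180)),("fin_side",(250,200,130,110)),("fin_wrist",(200,180,170,110))):
    c=load(s); k=5; x,y,w,h=roi
    im=cv2.resize(c["color"][y:y+h,x:x+w],None,fx=k,fy=k,interpolation=cv2.INTER_CUBIC)
    def cur(pts,col): cv2.polylines(im,[np.array([(P(c,p)-[x,y]+.5)*k for p in pts],int)],True,col,1)
    for (cx,cy),r,z,col in(((.548,.072),.055,.004,(0,255,255)),((.545,.076),.046,.064,(0,0,255)),((.545,.076),.030,.004,(255,0,255))):
        cur([(cx+r*np.cos(a),cy+r*np.sin(a),z) for a in t],col)
    a=np.radians(-1.6);Rz=np.array([[np.cos(a),-np.sin(a)],[np.sin(a),np.cos(a)]])
    for y0 in(0,.04):
        q=[Rz@v+[.6455,-.272] for v in((0,y0),(-.064,y0),(-.064,y0+.04),(0,y0+.04))]
        cur([(*v,.030) for v in q],(0,255,255))
    im=cv2.resize(im,(w*k//2 if w*k>780 else w*k*1, h*k//2 if w*k>780 else h*k))if w*k>780 or h*k>600 else im
    if im.shape[0]>600: im=cv2.resize(im,None,fx=.66,fy=.66)
    out.append(im)
for i,im in enumerate(out): cv2.imwrite(f"pics/ov{i}.png",im); print(im.shape)
E
```

```text
20:def proj(c,p):
21-    M=R.from_euler('xyz',c["orientation"],degrees=True).as_matrix().T
22-    q=c["K"]@(M@(np.array(p)-c["origin"])); return q[:2]/q[2]
23-def blanks(c,z=.012,lo=600,hi=20000):
24-    im=c["color"].astype(int)
(450, 400, 3)
(550, 650, 3)
(275, 425, 3)
```

View pics/ov0.png

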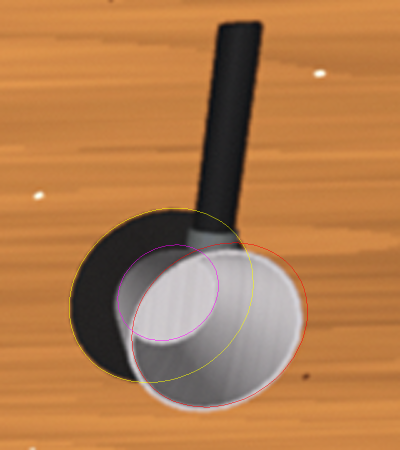

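View pics/ov1.png

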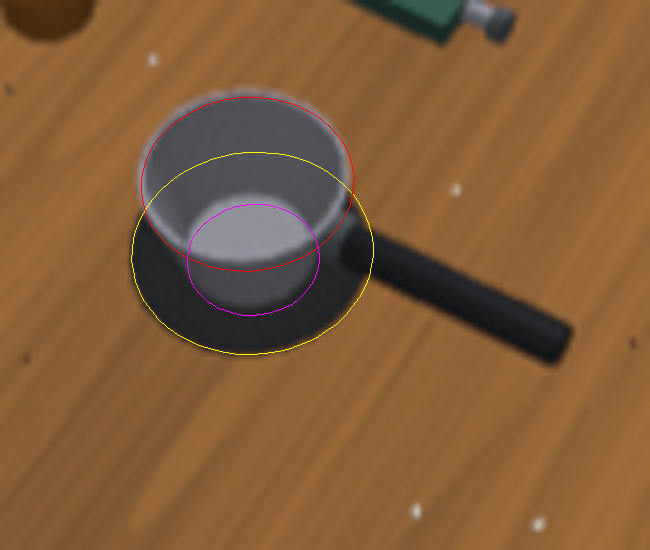

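View pics/ov2.png

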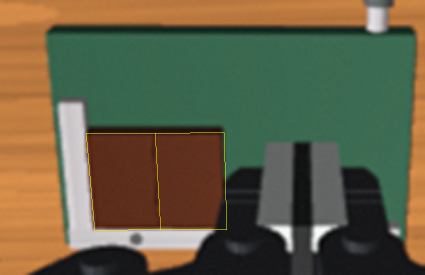

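The overlays agree. The pot foot is within about 6 mm of the pad centre and upright, and the row outline matches the two blanks, with no gap at either stop.

```bash
python3 -c "from workcell import job_done; print(job_done())"
```

```text
the job is handed in; nothing more can be done
None
```

The job is handed in at about 78 s of the 210 s allowed. It gave no verdict, so what follows rests on my own checks.

**What was done**
- I tipped the offcuts into the scrap box; only four were present, two brass and two steel. Then I stood the empty pot back on its pad and let it go.
- With the jig still empty, I squeezed the trigger fully in for about 1 s and released it.
- Only two blanks were present, and one was knocked aside during the run, so I measured it again. I loaded both and pushed the row against the rail and the end stop.

**Last checks (top, side and wrist views, with projected outlines)**
- **Offcuts and pot:** all four offcuts lie in the box. The pot is empty and upright, about 5 mm off its pad centre against the 20 mm allowed.
- **Trigger and bystanders:** the trigger has sprung back out, and the jar and spectacles are in place.
- **Blanks:** both lie flat, with no gap visible between them or at either stop. The row centre is within about 1.5 mm of where it should be.
- **Robot:** the arm is clear of everything.

**What disagreed or went less well**
- The finger ends touch the bench at a reported tool height of −21 mm, so I corrected for this throughout.
- The grip slipped on the pot handle several times while tipping, but nothing was lost.
- The blanks' measured outline came out 77.7 × 61.3 mm instead of 80 × 64 mm. I put that down to dark edges the colour mask misses.
- In the last side view, the pot's rim sat 1–2 pixels (about 3 mm) off its projected outline.

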